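Lock a serving-board stop into a T-slot rail

ROBOT

A 6-joint arm with a two-finger parallel gripper is mounted at the origin on the work surface. World frame = base frame: x ahead of the robot, y to its left, z up, the work surface at z = 0. Lengths are in m, angles in rad, forces in N, time in s.
With the tool pointing down it reaches from about 0.425 to 1.125 m from the base axis. Payload 14.9 kg.
Tool frame: the origin (TCP) lies midway between the tips of the shut fingers; the grasp point (between the pads) lies 19 mm behind it (ctrl.hold_point_z is the distance from the TCP to the grasp point, in m); z points along the fingers, y is the direction in which the jaws open and shut (so a half turn about z gives the same grasp; the last joint's range is limited). The gripper opens to 91 mm and grips with 3 to 60 N. Pads are 32 mm wide; open, the fingers measure 118 mm over their backs; the gripper's body (76 mm by 178 mm) begins 60 mm behind the grasp point.
Start: joints at [-1.215, 0.379, 1.734, -0, 1.028, -0.033], TCP at [0.265, -0.648, 0.181] pointing down, gripper open.
Joint ranges: [-2.77, 2.77], [-0.74, 2.19], [0, 2.66], [-1.06, 4.2], [0.31, 2.87], [-3.08, 3.08]. Speed limits (rad/s): [1.89, 1.89, 2.39, 3.14, 3.14, 3.14].

INTERFACE

Orientations are given as a 3x3 rotation matrix whose columns are the frame's x, y, z axes.
In Python, from cell import observe, viewer, ctrl gives the robot as it stands. The module is installed in compiled form; this text tells all that it offers.
- The arm moves only by the tool arm_command, never from a script. Its argument "commands" is a list that holds one entry, the list of rows, each a list of 7 numbers: the shift along the tool's x, y, z scaled (see below), then the turn, a rotation vector about the tool's x, y, z scaled (see below), then the closure, from 0 (fully open) to 1 (shut). In form: [[[x, y, z, ax, ay, az, fingers], ...]]. A call has 1 to 8 rows; each row is the pose to reach, as a shift and turn from the pose measured when the call began, along the tool's axes at that moment, turning the shorter way round; what a row does not reach only later rows make up. The controller multiplies each number of a shift by 100 cm and each number of a turn by pi rad. A row lasts 1/12 s, in which the tool goes at most 41.7 mm and 7.16 degrees, less where a joint would pass 70% of its speed; a pose out of reach is approached as far as the arm can. A call with a number of a shift or a turn outside -1 to 1 is refused whole. A call with a gripper value outside its range is refused whole. The fingers move at their own pace and stop on an object; the grip force is fixed at half the most. Time passes only in rows, so rows that repeat a pose let the fingers close. It gives the time, the measured TCP pose, the force and the opening at its end, in the units of the state.
- observe(): the state, without advancing time (a new reading comes with each control period).
- viewer.capture(name): name is "side" or "top"; returns the picture (400x640x3 uint8, red, green, blue); there is no depth.
- viewer.camera_info(name): a dict with "fx", "fy", "cx", "cy" (pixels), "R" (3x3) and "t" (3): a world point X has camera coordinates R X + t. Camera axes: x right, y down, z forward; pixel columns grow to the right and rows downward; lengths in m; the calibration is good to about 2 mm. A picture is of the moment at which its call begins. camera_info takes no time and is no camera call.
- ctrl.hand_in(): hands the job in, once; it reports no verdict.
The state is a dict: "time": time; "q": joint angles; "joint_vel": joint speeds; "joint_torque": joint torques, N m; "eef_pos": TCP position; "eef_rot": TCP orientation; "ft_force": force on the tool from outside, world axes, zero at the start; "wrist_torque": the same for the moment, N m; "width": opening from 0.0 (shut) to 1.0 (fully open).
Only numpy, scipy, OpenCV 4.12 (cv2) and the standard library are available. Lean on these libraries where they do the work, as an engineer would, in place of code of your own. Each camera call takes 0.05 s, during which the arm holds its last target. There are 200 camera calls.

TASK

Lift the T-bolt with the orange knob out of its wooden holder and lower its head into the slot of the aluminium rail, a few centimetres clear of the serving board. Slide it along the slot until the knob's round flange just touches the board's edge, without shoving the board, then turn the knob clockwise so that the head turns square under the slot's lips, and go on turning until the knob is firmly hand-tight on the rail with the flange still at the board, but do not overtighten it. Press and push only gently, leave everything else alone and let go at the end.

Things in the scene. Friction and masses are not known exactly. Their poses are not given: they have to be found in the camera images.
- rail: aluminium T-slot rail, 320 x 56 x 16.5 mm, fixed on the table. Origin: centre of its underside; x runs along the slot towards the serving board, z up. Slot mouth 20 mm wide, open along the whole length.
- slot (a point): middle of the slot mouth, at the rail's top face. The lips are 5 mm thick; under them the channel is 31 mm wide and 7.5 mm high, its floor 12.5 mm below this point (4 mm above the table).
- board: wooden serving board (160 mm along the slot, 220 mm across) with bread rolls, about 1.4 kg, loose on four feet, straddling the rail's +x end. Plate from 19 to 29 mm above the table; rolls up to 61 mm, set back 57 mm from the near edge. Origin: centre of its footprint at table height; x as the rail's x.
- board_edge (a point): middle of the board's near edge (its -x side), over the slot: the flat face that the knob's flange must touch; x as the rail's x
- holder: fixed wooden block, 81 x 64 x 25 mm (x, y, z), origin at the centre of its underside, with a pocket (37 mm along its x, 25 mm along its y) in which the T-bolt's head hangs, its length along the holder's long side
- tbolt: T-bolt, loose, 0.2 kg with its knob. Origin: centre of the head's underside, z up the stud. Head 30 mm long (x), 18 mm wide (y), 6 mm thick; two opposite corners are trimmed, so inside the channel it turns CLOCKWISE seen from above, from lengthwise to square, about 90 to 100 degrees, where the other corners stop at the channel walls.
- stud_top (a point): top end of the stud, 62 mm above the head's underside, seen in the middle of the knob's bar; a red line on it lies along the head's length
- knob: nut-knob on the stud. Origin: on the axis, centre of the flange's underside. Black flange 48 mm across, 12 mm high (rests on the holder at the start); on it an orange grip bar 44 mm long (x), 12 mm wide (y), from 12 to 42 mm above the origin: pinch its long sides from above. The bar's direction to the head differs each time.
- knob_grip (a point): middle of the orange bar, 27 mm above the flange's underside. Nut friction 0.06 N m: with the head free, bolt and knob turn together; with it stopped, turning on clockwise runs the nut down 2.5 mm per rad. After 1 to 2.3 rad flange and head grip the lips; resistance then rises with dry friction (felt truly only while turning or after fine steps), in about 0.4 rad to 0.3 N m: tight.
- cups: bystander, leave alone: stack of white paper cups, 115 mm tall, about 75 mm across
- bowl: bystander, leave alone: small white bowl, 90 mm across, 40 mm tall
- wrench: bystander, leave alone: steel open-end wrench lying flat
- washer: bystander, leave alone: loose steel washer, 40 mm across, 5 mm thick, lying flat
Things that resemble listed ones, but are neither listed nor needed, are in the scene too. Of the things like the tbolt, leave any that is green or turquoise; of the rest the smaller one is meant.

How it is judged:
By the outcome, as a careful person would: the job done as asked, in the order asked, and still so for the second after the job is handed in, with the robot touching nothing.
It also fails if it takes over 72 s, if anything falls off the work surface, if the arm or the gripper's body presses on something with over 40 N, if the wrist force passes 120 N, or if a joint passes its speed limit or range.

## Working session

There is one attempt and no reset: what is moved stays moved. The work goes in short steps, Python scripts to look and compute and a tool call to move; the robot and the scene stay as the last step left them, time stands still between calls to the robot, and variables do not carry over. Pictures are saved under pics/ and viewed, about 8 in all and at most 12, crops included, and the job is handed in when it is done.

Besides the shell and the picture viewer there is one more tool, called after "Call:" by a JSON object that holds its "fn" and its "kwargs", one argument or row to a line. arm_command: Moves the arm, as the interface text tells. Its arguments: {"type":"object","properties":{"commands":{"type":"array","items":{"type":"array","items":{"type":"array","items":{"type":"number"}}}}},"required":["commands"]}

```bash
mkdir -p pics
python3 - <<'E'
from cell import observe, viewer, ctrl
import cv2
s=observe(); print(s); print(ctrl.hold_point_z)
for n in("side","top"):
    im=viewer.capture(n); cv2.imwrite(f"pics/{n}0.png",im[:,:,::-1]); print(n,viewer.camera_info(n))
E
```

```text
{'time': 0.0, 'q': array([-1.21527060e+00,  3.79395243e-01,  1.73479935e+00, -2.26338546e-05,
        1.02851002e+00, -3.33344697e-02]), 'joint_vel': array([-8.16484914e-04,  1.54057281e-04,  3.23145322e-04, -7.94220947e-05,
        1.17785678e-03, -8.23088308e-04]), 'joint_torque': array([ 5.16042455e-04, -7.63718176e+01, -4.34366548e+01,  6.49430486e-02,
        4.24510078e-02, -7.55041401e-05]), 'eef_pos': array([ 0.26520483, -0.64733284,  0.1801884 ]), 'eef_rot': array([[ 9.25337368e-01,  3.79144552e-01, -4.05227485e-04],
       [ 3.79144768e-01, -9.25336789e-01,  1.03567009e-03],
       [ 1.76967713e-05, -1.11198411e-03, -9.99999382e-01]]), 'ft_force': array([ 0.35074003, -0.10470615, -0.61574793]), 'wrist_torque': array([-0.07258583,  0.02049676,  0.00959278]), 'width': 1.0012615298882195}
0.0188
side {'fx': 441.8104294381919, 'fy': 441.8104294381919, 'cx': 319.61896443124755, 'cy': 204.79899369574218, 'R': array([[-0.97602827, -0.21698066, -0.01697682],
       [-0.15276258,  0.7385398 , -0.65667538],
       [ 0.15502391, -0.63834031, -0.75398225]]), 't': array([0.53360357, 0.11467276, 1.30829003])}
top {'fx': 468.1329217093104, 'fy': 468.1329217093104, 'cx': 311.35827250198736, 'cy': 200.02151674677634, 'R': array([[ 0.01278814, -0.99972303,  0.01975682],
       [-0.99878017, -0.01371351, -0.04743541],
       [ 0.04769321, -0.01912611, -0.9986789 ]]), 't': array([-0.01741652,  0.52456299,  1.40371908])}
```

View pics/top0.png

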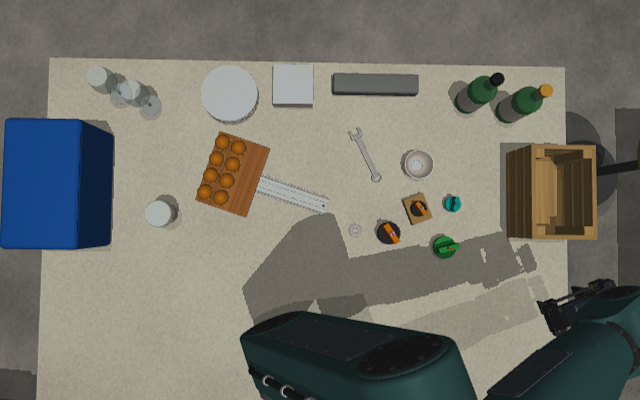

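View pics/side0.png

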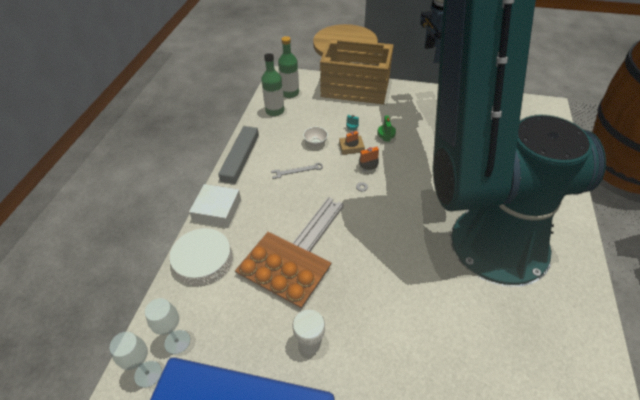

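Candidates in the top image are: orange at (419,209) on the wooden holder, a larger orange at (388,232) standing on the table, turquoise at (453,203) and green at (446,247). The one meant is (419,209), since it is orange, smaller and in the holder. I'll confirm with an enlarged crop.

Run:
```python
import cv2, numpy as np
t=cv2.imread("pics/top0.png"); s=cv2.imread("pics/side0.png")
a=cv2.resize(t[185:235,375:475],None,fx=8,fy=8,interpolation=cv2.INTER_CUBIC)[:,:400+0] if 0 else cv2.resize(t[185:225,395:440],(396,352),interpolation=cv2.INTER_CUBIC)
b=cv2.resize(s[120:160,325:370],(396,352),interpolation=cv2.INTER_CUBIC)
c=cv2.resize(t[165:220,240:340],(400,220),interpolation=cv2.INTER_CUBIC)
d=cv2.resize(s[190:265,280:360],(235,220),interpolation=cv2.INTER_CUBIC)
o=np.zeros((580,800,3),np.uint8); o[:352,:396]=a;o[:352,400:796]=b;o[356:576,:400]=c;o[356:576,404:639]=d
cv2.imwrite("pics/crop1.png",o)
```

```text
(no output)
```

View pics/crop1.png

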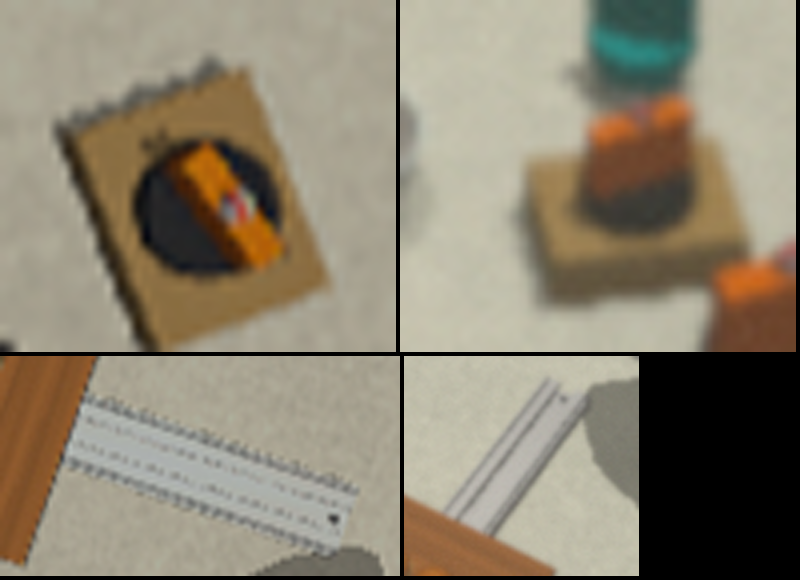

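```bash
cat > h.py <<'E'
import numpy as np, cv2
from cell import observe, viewer, ctrl
def cam(n):
    i=viewer.camera_info(n); K=np.array([[i["fx"],0,i["cx"]],[0,i["fy"],i["cy"]],[0,0,1.]]); return K,np.array(i["R"]),np.array(i["t"])
def px2w(n,uv,z):
    K,R,t=cam(n); d=R.T@np.linalg.inv(K)@np.array([uv[0],uv[1],1.]); C=-R.T@t; return C+d*(z-C[2])/d[2]
def w2px(n,X):
    K,R,t=cam(n); p=K@(R@np.asarray(X,float)+t); return p[:2]/p[2]
def rect(n,im,c,ang,z,lx,ly,s=4000):
    """patch centred at world c, axes u along ang, v to its left; s px per m; v up in picture"""
    K,R,t=cam(n); u=np.array([np.cos(ang),np.sin(ang),0]); v=np.array([-u[1],u[0],0])
    w,h=int(lx*s),int(ly*s); o=np.array([c[0],c[1],z])-u*lx/2+v*ly/2
    H=K@np.c_[R@u/s,-R@v/s,R@o+t]
    return cv2.warpPerspective(im,H,(w,h),flags=cv2.INTER_CUBIC|cv2.WARP_INVERSE_MAP)
E
cat > m1.py <<'E'
from h import *
t=cv2.imread("pics/top0.png")
for n in("top","side"):
    K,R,tt=cam(n); print(n,"C",-R.T@tt)
# rough
for nm,uv,z in [("rail end",(326,205),.0165),("rail@board",(258,184),.0165),("holder",(417,208),.025),("studtop",(421.7,208.5),.07),("studside",(325+640-400-0,0),.07)][:4]:
    print(nm,px2w("top",uv,z).round(4))
a=px2w("top",(326,205),.0165);b=px2w("top",(258,184),.0165); ang=np.arctan2(*(b-a)[1::-1])
print("ang",ang)
c=(a+b)/2
g=cv2.cvtColor(t,cv2.COLOR_BGR2GRAY)
r1=rect("top",t,c,ang,.0165,.3,.13,2600)
r2=rect("top",t,px2w("top",(418,208),.025),0,.025,.1,.1,2600)
r3=rect("top",t,px2w("top",(421.7,208.5),.067),0,.067,.1,.1,2600)
o=np.zeros((338+264,780,3),np.uint8); o[:338]=r1; o[340:600,:260]=r2;o[340:600,270:530]=r3
cv2.imwrite("pics/rect1.png",o[:600])
# orange mask
hsv=cv2.cvtColor(t,cv2.COLOR_BGR2HSV); m=cv2.inRange(hsv,(5,150,90),(20,255,255)); m2=np.zeros_like(m); m2[190:225,408:432]=m[190:225,408:432]
k=cv2.findContours(m2,cv2.RETR_EXTERNAL,cv2.CHAIN_APPROX_NONE)[0]; k=max(k,key=len); print("bar",cv2.minAreaRect(k),np.argwhere(m2)[:,::-1].mean(0))
E
python3 m1.py
```

```text
top C [0.45719796 0.01662959 1.42709159]
side C [0.33551364 0.86622552 1.07078913]
rail end [ 0.5101 -0.0548  0.0165]
rail@board [0.5707 0.1511 0.0165]
holder [ 0.5045 -0.3285  0.025 ]
studtop [ 0.5017 -0.3312  0.07  ]
ang 1.284644811907909
bar ((423.7500305175781, 211.75001525878906), (6.859943389892578, 4.630461692810059), 59.03623962402344) [421.31034483 208.48275862]
```

View pics/rect1.png

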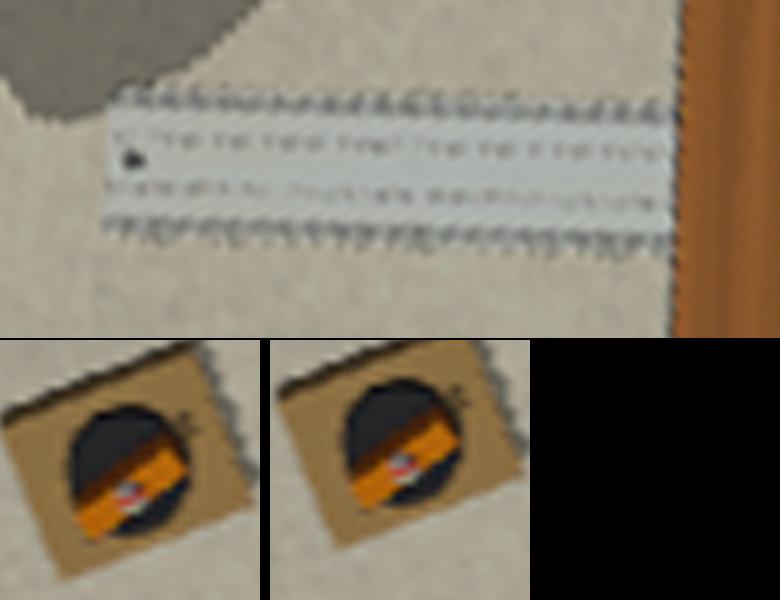

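The rectified view shows the holder's long side at about 19°, the orange bar at about 32°, and the smaller knob confirmed as the target. The rail end is at left (107,165) and the board edge at right (672,170). Next are the sub-pixel fits.

```bash
cat > m2.py <<'E'
from h import *
t=cv2.imread("pics/top0.png"); S=4000
a=px2w("top",(326,205),.0165);b=px2w("top",(258,184),.0165); ang=1.2596; c=(a+b)/2
lx,ly=.26,.10
r=rect("top",t,c,ang,.0165,lx,ly,S).astype(float)
# rail: greyness in blue channel vs sand
sat=r.max(2)-r.min(2); w=cv2.GaussianBlur(((sat<16)&(r[:,:,0]>150)).astype(np.float32),(0,0),4)
up,lo,xs=[],[],[]
for x in range(180,860,10):
    col=np.where(w[:,x]>.5)[0]
    if len(col)>100: xs.append(x);up.append(col[0]);lo.append(col[-1])
xs=np.array(xs)
def rob(x,y):
    k=np.ones(len(x),bool)
    for _ in range(5):
        p=np.polyfit(x[k],y[k],1);e=np.abs(np.polyval(p,x)-y);k=e<max(4,2*np.median(e))
    return p
pu,pl=rob(xs,np.array(up)),rob(xs,np.array(lo)); print("up",pu,"lo",pl,"width mm",(np.polyval(pl,500)-np.polyval(pu,500))/S*1e3)
# dark dotted slot lips: local minima of brightness
g=cv2.GaussianBlur(r.mean(2),(0,0),3)
mid=(pu+pl)/2
bb=[];cc=[]
for x in xs:
    m=np.polyval(mid,x); k=int(m-50); bb.append(k-30+np.argmin(g[k-30+0:k+30,x])) ; k=int(m+50); cc.append(k-30+np.argmin(g[k-30:k+30,x]))
q1,q2=rob(xs,np.array(bb)),rob(xs,np.array(cc)); print("lips",q1,q2,"mid",mid,(q1+q2)/2)
# board edge in rect plane z=.029
rb=rect("top",t,c,ang,.029,lx,ly,S).astype(float); sb=cv2.GaussianBlur(rb.max(2)-rb.min(2),(0,0),2)
ys=np.arange(20,380,10); xe=np.array([np.where(sb[y]>60)[0][0] for y in ys]); pe=rob(ys,xe); print("board edge",pe, xe[::6])
u=np.array([np.cos(ang),np.sin(ang)]);v=np.array([-u[1],u[0]])
def W(x,y): return c[:2]+u*(x/S-lx/2)+v*(ly/2-y/S)
for nm,p in(("edges",mid),("lips",(q1+q2)/2)):
    P0,P1=W(200,np.polyval(p,200)),W(850,np.polyval(p,850)); print(nm,P0.round(4),P1.round(4),"ang",np.arctan2(*(P1-P0)[::-1]))
yb=np.polyval(mid,900); print("board edge pt",W(np.polyval(pe,yb),yb).round(4),"edge normal ang",ang+np.arctan(pe[0]))
ends=np.where(w[int(np.polyval(mid,100)),:]>.5)[0]; print("rail start",W(ends[0],np.polyval(mid,ends[0])).round(4))
# holder
h=px2w("top",(418,208),.025); rh=rect("top",t,h,0,.025,.12,.12,S); hs=cv2.cvtColor(rh,cv2.COLOR_BGR2HSV)
m=((hs[:,:,1]>90)&(hs[:,:,2]>95)).astype(np.uint8); m=cv2.morphologyEx(m,cv2.MORPH_OPEN,np.ones((9,9)))
k=max(cv2.findContours(m,cv2.RETR_EXTERNAL,cv2.CHAIN_APPROX_NONE)[0],key=cv2.contourArea); R=cv2.minAreaRect(k)
print("holder c",h[0]+R[0][0]/S-.06,h[1]+.06-R[0][1]/S,"size mm",np.array(R[1])/S*1e3,"ang",R[2])
# bar
z=.067; h=px2w("top",(421.7,208.5),z); rh=rect("top",t,h,0,z,.08,.08,S); hs=cv2.cvtColor(rh,cv2.COLOR_BGR2HSV)
m=((hs[:,:,1]>170)&(hs[:,:,2]>165)&(hs[:,:,0]<22)).astype(np.uint8); m=cv2.morphologyEx(m,cv2.MORPH_CLOSE,np.ones((41,41)))
k=max(cv2.findContours(m,cv2.RETR_EXTERNAL,cv2.CHAIN_APPROX_NONE)[0],key=cv2.contourArea); R=cv2.minAreaRect(k)
print("bar c",h[0]+R[0][0]/S-.04,h[1]+.04-R[0][1]/S,"size mm",np.array(R[1])/S*1e3,"ang",R[2])
b,g_,rr=[rh[:,:,i].astype(float) for i in range(3)]
red=((rr-g_>70)&(np.abs(g_-b)<35)); y,x=np.where(red)
if len(x)>20:
    C=np.cov(x,-y); e,V=np.linalg.eigh(C); print("red",h[0]+x.mean()/S-.04,h[1]+.04-y.mean()/S,"ang",np.degrees(np.arctan2(V[1,1],V[0,1])),np.sqrt(e),len(x))
# black flange centre
z=.037; h=px2w("top",(419,209),z); rh=rect("top",t,h,0,z,.08,.08,S); hs=cv2.cvtColor(rh,cv2.COLOR_BGR2HSV)
m=(((hs[:,:,2]<75)|((hs[:,:,0]<14)&(hs[:,:,1]>150)))).astype(np.uint8);m=cv2.morphologyEx(m,cv2.MORPH_OPEN,np.ones((25,25)))
k=max(cv2.findContours(m,cv2.RETR_EXTERNAL,cv2.CHAIN_APPROX_NONE)[0],key=cv2.contourArea); (x,y),rad=cv2.minEnclosingCircle(k)
print("flange c",h[0]+x/S-.04,h[1]+.04-y/S,"r mm",rad/S*1e3)
E
python3 m2.py
```

```text
up [3.43887104e-03 1.17212781e+02] lo [1.00627467e-02 2.78260280e+02] width mm 41.08985918810929
lips [2.82093369e-03 1.42606043e+02] [-3.58819712e-04  2.52420086e+02] mid [6.75080888e-03 1.97736530e+02] [1.23105699e-03 1.97513064e+02]
board edge [-6.20334620e-03  9.61098541e+02] [959 961 961 960 960 959]
edges [ 0.5157 -0.0279] [0.5665 0.1265] ang 1.2528492936711648
lips [ 0.5154 -0.0278] [0.5653 0.1268] ang 1.2583689436306302
board edge pt [0.575  0.1526] edge normal ang 1.2533967333661795
rail start [ 0.5065 -0.0559]
holder c 0.5036350912879852 -0.329851609587785 size mm [64.48270416 81.61309814] ang 68.19859313964844
bar c 0.4939941052567632 -0.3367482780373828 size mm [ 9.87025642 20.54924774] ang 53.97262954711914
red 0.5031596851871681 -0.33196214723754514 ang -153.50774361041448 [ 3.3084184  11.27242404] 326
flange c 0.502047766293994 -0.3254701217583063 r mm 23.891054153442383
```

Call:
{"fn": "arm_command", "kwargs": {
  "commands": [
    [[0.339,-0.203,0.01,0,0,-0.31,0],[0.339,-0.203,0.01,0,0,-0.31,0],[0.339,-0.203,0.01,0,0,-0.31,0],[0.339,-0.203,0.01,0,0,-0.31,0],[0.339,-0.203,0.01,0,0,-0.31,0],[0.339,-0.203,0.01,0,0,-0.31,0],[0.339,-0.203,0.01,0,0,-0.31,0],[0.339,-0.203,0.01,0,0,-0.31,0]]
  ]
}}

```text
time: 0.77
eef_pos: [0.4655, -0.3789, 0.1719]
eef_rot: [[0.2, 0.98, -0.001], [0.98, -0.2, 0.001], [0.001, -0.001, -1.0]]
ft_force: [0.6, -0.7, -0.1]
width: 1.003
```

```bash
cat > m3.py <<'E'
from h import *
s=observe(); print(s["time"],s["eef_pos"].round(4),"yaw x",np.degrees(np.arctan2(s["eef_rot"][1,0],s["eef_rot"][0,0])),s["q"].round(3))
t=cv2.imread("pics/top0.png"); S=4000
a=px2w("top",(326,205),.0165);b=px2w("top",(258,184),.0165); c=(a+b)/2
best=[]
for ang in np.arange(1.235,1.285,.002):
    r=rect("top",t,c,ang,.0165,.18,.09,S).mean(2); r=cv2.GaussianBlur(r,(0,0),2); p=np.diff(r.mean(1)); best.append((np.sum(p**2),ang,r.mean(1)))
b_=max(best,key=lambda q:q[0]); print("angle sharp",b_[1],[round(q[0],1) for q in best])
p=b_[2]; n=len(p)
# symmetry centre
sc=[(np.sum(np.abs(p[m-120:m+1]-p[m:m+121][::-1])),m) for m in range(130,230)]
m=min(sc)[1]; ang=b_[1]; v=np.array([-np.sin(ang),np.cos(ang)]); print("centre row",m,"pt",c[:2]+v*(.045-m/S)); print(p[40:330:8].round(0))
z=.067; h=px2w("top",(421.7,208.5),z); rh=rect("top",t,h,0,z,.08,.08,S); f=rh.astype(float)
m=((f[:,:,2]>165)&(f[:,:,2]-f[:,:,0]>60)&((f[:,:,1]<.72*f[:,:,2]))).astype(np.uint8); m=cv2.morphologyEx(m,cv2.MORPH_CLOSE,np.ones((31,31)))
k=max(cv2.findContours(m,cv2.RETR_EXTERNAL,cv2.CHAIN_APPROX_NONE)[0],key=cv2.contourArea); R=cv2.minAreaRect(k); y,x=np.where(cv2.drawContours(m*0,[k],-1,1,-1)); e,V=np.linalg.eigh(np.cov(x,-y))
print("bar c",h[0]+x.mean()/S-.04,h[1]+.04-y.mean()/S,"size",np.array(R[1])/S*1e3,R[2],"pca",np.degrees(np.arctan2(V[1,1],V[0,1])))
E
python3 m3.py
```

```text
0.7667 [ 0.4655 -0.3789  0.1719] yaw x 78.44631828687241 [-7.220e-01  2.360e-01  1.945e+00  1.000e-03  9.620e-01 -5.210e-01]
angle sharp 1.2530000000000001 [np.float64(266.6), np.float64(279.6), np.float64(291.9), np.float64(303.3), np.float64(313.4), np.float64(322.2), np.float64(329.1), np.float64(334.3), np.float64(337.3), np.float64(338.3), np.float64(337.0), np.float64(333.7), np.float64(328.2), np.float64(321.0), np.float64(312.0), np.float64(301.6), np.float64(290.0), np.float64(277.5), np.float64(264.3), np.float64(250.8), np.float64(237.1), np.float64(223.5), np.float64(210.0), np.float64(196.9), np.float64(184.3)]
centre row 181 pt [0.54065972 0.04811062]
[157. 158. 153. 151. 147. 135. 131. 147. 168. 175. 175. 171. 161. 157.
 162. 171. 174. 173. 173. 174. 174. 167. 159. 160. 168. 174. 175. 173.
 154. 133. 133. 143. 151. 153. 159. 162. 161.]
bar c 0.5027424573178984 -0.33041210168319746 size [10.20479298 42.22232819] 54.40922164916992 pca -144.20854775845515
```

Call:
{"fn": "arm_command", "kwargs": {
  "commands": [
    [[0.055,0.0268,0.02,0,0,-0.32,0],[0.055,0.0268,0.02,0,0,-0.32,0],[0.055,0.0268,0.02,0,0,-0.32,0],[0.055,0.0268,0.02,0,0,-0.32,0],[0.055,0.0268,0.02,0,0,-0.32,0],[0.055,0.0268,0.02,0,0,-0.32,0],[0.055,0.0268,0.02,0,0,-0.32,0],[0.055,0.0268,0.02,0,0,-0.32,0]]
  ]
}}

```text
time: 1.43
eef_pos: [0.5025, -0.3302, 0.1517]
eef_rot: [[-0.716, 0.698, -0.001], [0.698, 0.716, 0.001], [0.002, 0.0, -1.0]]
ft_force: [0.4, -0.1, 0.1]
width: 0.997
```

Call:
{"fn": "arm_command", "kwargs": {
  "commands": [
    [[0,0,0.03,0,0,-0.32,0],[0,0,0.03,0,0,-0.32,0],[0,0,0.03,0,0,-0.32,0],[0,0,0.03,0,0,-0.32,0],[0,0,0.03,0,0,-0.32,0],[0,0,0.03,0,0,-0.32,0],[0,0,0.03,0,0,-0.32,0],[0,0,0.03,0,0,-0.32,0]]
  ]
}}

```text
time: 2.1
eef_pos: [0.5023, -0.33, 0.1214]
eef_rot: [[-0.974, -0.225, -0.001], [-0.225, 0.974, 0.002], [0.001, 0.002, -1.0]]
ft_force: [0.4, -0.3, -0.1]
width: 1.0
```

```bash
cat > go.py <<'E'
# usage: go.py x y z yawdeg : shift and turn in command units to reach
from h import *
import sys
s=observe(); R=s["eef_rot"]; yaw=np.degrees(np.arctan2(R[1,0],R[0,0]))
print("t",round(s["time"],2),"pos",s["eef_pos"].round(4),"yaw",yaw.round(2),"q6",s["q"][5].round(3),"F",s["ft_force"].round(2),"T",s["wrist_torque"].round(3),"w",round(s["width"],3),"tilt",R[:,2].round(4))
if len(sys.argv)>4:
    x,y,z,w=map(float,sys.argv[1:5]); print("shift",(R.T@(np.array([x,y,z])-s["eef_pos"])).round(4),"turn az",(-((w-yaw+180)%360-180)/180).round(4))
E
python3 go.py .5027 -.3304 .1 215.7
```

```text
t 2.1 pos [ 0.5023 -0.33    0.1214] yaw -166.98 q6 -2.419 F [ 0.38 -0.28 -0.08] T [ 0.081 -0.09  -0.01 ] w 1.0 tilt [-0.0014  0.0017 -1.    ]
shift [-0.0003 -0.0005  0.0214] turn az -0.126
```

Call:
{"fn": "arm_command", "kwargs": {
  "commands": [
    [[0,0,0.03,0,0,-0.126,0],[0,0,0.03,0,0,-0.126,0],[0,0,0.03,0,0,-0.126,0],[0,0,0.03,0,0,-0.126,0],[0,0,0.055,0,0,-0.126,0],[0,0,0.07,0,0,-0.126,0],[0,0,0.079,0,0,-0.126,0],[0,0,0.079,0,0,-0.126,0]]
  ]
}}

```text
time: 2.77
eef_pos: [0.501, -0.329, 0.0405]
eef_rot: [[-0.812, -0.584, -0.004], [-0.584, 0.812, 0.004], [0.001, 0.005, -1.0]]
ft_force: [-0.4, -0.6, 1.0]
width: 1.001
```

```bash
python3 go.py .5027 -.3304 .0415 215.7
python3 - <<'E'
from h import *
for n,c,r in(("top",(421,209),(25,20)),("side",(350,140),(40,35))):
    im=viewer.capture(n)[:,:,::-1]; cv2.imwrite(f"pics/{n}1.png",im)
a=cv2.imread("pics/top1.png")[185:235,390:450]; b=cv2.imread("pics/side1.png")[95:170,305:395]
cv2.imwrite("pics/c2.png",np.hstack([cv2.resize(a,(400,333),interpolation=cv2.INTER_CUBIC),cv2.resize(b,(400,333),interpolation=cv2.INTER_CUBIC)]))
E
```

```text
t 2.77 pos [ 0.501  -0.329   0.0405] yaw -144.3 q6 -2.815 F [-0.36 -0.56  1.04] T [ 0.179 -0.118 -0.033] w 1.001 tilt [-0.004   0.0035 -1.    ]
shift [-0.0005 -0.0021 -0.0011] turn az 0.0
```

View pics/c2.png

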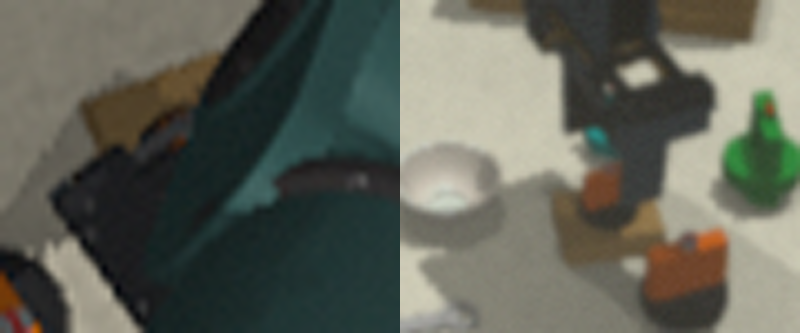

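Call:
{"fn": "arm_command", "kwargs": {
  "commands": [
    [[-0.0005,-0.002,-0.001,0.0016,-0.0003,0,0],[-0.0005,-0.002,-0.001,0.0016,-0.0003,0,0.5],[-0.0005,-0.002,-0.001,0.0016,-0.0003,0,1],[-0.0005,-0.002,-0.001,0.0016,-0.0003,0,1],[-0.0005,-0.002,-0.001,0.0016,-0.0003,0,1],[-0.0005,-0.002,-0.001,0.0016,-0.0003,0,1],[-0.0005,-0.002,-0.001,0.0016,-0.0003,0,1],[-0.0005,-0.002,-0.001,0.0016,-0.0003,0,1]]
  ]
}}

```text
time: 3.53
eef_pos: [0.5038, -0.3312, 0.0436]
eef_rot: [[-0.812, -0.584, 0.002], [-0.584, 0.812, -0.002], [-0.001, -0.002, -1.0]]
ft_force: [-0.8, -0.0, -0.1]
width: 0.518
```

```bash
cat > go.py <<'E'
# usage: go.py x y z yawdeg : shift and turn in command units to reach
from h import *
import sys
from scipy.spatial.transform import Rotation as Ro
s=observe(); R=s["eef_rot"]; yaw=np.degrees(np.arctan2(R[1,0],R[0,0]))
print("t",round(s["time"],2),"pos",s["eef_pos"].round(4),"yaw",yaw.round(2),"q6",s["q"][5].round(3),"F",s["ft_force"].round(2),"T",s["wrist_torque"].round(3),"w",round(s["width"],3),"tilt",R[:,2].round(4))
if len(sys.argv)>4:
    x,y,z,w=map(float,sys.argv[1:5]); w=np.radians(w); D=np.array([[np.cos(w),np.sin(w),0],[np.sin(w),-np.cos(w),0],[0,0,-1]])
    print("shift",(R.T@(np.array([x,y,z])-s["eef_pos"])).round(4),"turn",(Ro.from_matrix(R.T@D).as_rotvec()/np.pi).round(4))
E
python3 go.py .5027 -.3304 .1415 215.7
```

```text
t 3.53 pos [ 0.5038 -0.3312  0.0436] yaw -144.3 q6 -2.814 F [-0.78 -0.03 -0.13] T [ 0.136 -0.141 -0.022] w 0.518 tilt [ 0.0019 -0.0016 -1.    ]
shift [ 0.0004  0.001  -0.098 ] turn [-0.0008  0.0002  0.    ]
```

Call:
{"fn": "arm_command", "kwargs": {
  "commands": [
    [[0,0,0.002,0,0,0,1],[0,0,0.002,0,0,0,1],[0,0,0.002,0,0,0,1],[0,0,0.002,0,0,0,1],[0,0,0.002,0,0,0,1],[0,0,0.002,0,0,0,1],[0,0,0.002,0,0,0,1],[0,0,0.002,0,0,0,1]]
  ]
}}

```text
time: 4.2
eef_pos: [0.5038, -0.3312, 0.0416]
eef_rot: [[-0.812, -0.584, 0.002], [-0.584, 0.812, -0.002], [-0.001, -0.002, -1.0]]
ft_force: [0.9, -0.7, -0.2]
width: 0.005
```

```bash
python3 go.py .5027 -.3304 .1415 215.7
```

```text
t 4.2 pos [ 0.5038 -0.3312  0.0416] yaw -144.3 q6 -2.814 F [ 0.9  -0.66 -0.18] T [ 0.176 -0.074 -0.02 ] w 0.005 tilt [ 0.002  -0.0016 -1.    ]
shift [ 0.0004  0.001  -0.0999] turn [-0.0008  0.0002  0.    ]
```

Run:
```python
from h import *
im=viewer.capture("side")[:,:,::-1]; cv2.imwrite("pics/side2.png",im)
b=im[85:175,300:410]; cv2.imwrite("pics/c3.png",cv2.resize(b,(660,540),interpolation=cv2.INTER_CUBIC))
s=observe();print(s["eef_pos"],w2px("side",s["eef_pos"]))
for p in((.5027,-.3304,.067),(.504,-.330,.025)): print(w2px("side",p), w2px("top",p))
```

```text
[ 0.50379846 -0.33119758  0.04157361] [351.50108555 138.74672434]
[352.04380746 133.34547037] [421.15557556 208.18120164]
[351.21441375 142.52474794] [417.48001871 208.16669554]
```

View pics/c3.png

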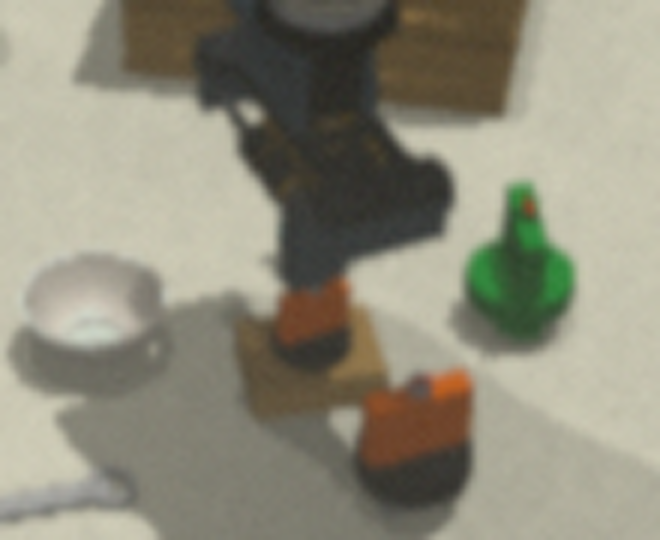

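The side view shows the bar intact on the holder, with the shut fingers behind or above it, so the grasp missed. I'll compare projected gripper points with the image to find the offset.

Run:
```python
from h import *
s=observe();R=s["eef_rot"];p=s["eef_pos"]
im=cv2.imread("pics/side2.png"); im1=cv2.imread("pics/side1.png")
big=cv2.resize(im[85:175,300:410],(770,630),interpolation=cv2.INTER_CUBIC)[:595]
def P(x,y,z,c):
    u=w2px("side",p+R@np.array([x,y,z])); q=tuple(((u-[300,85])*7).astype(int)); cv2.circle(big,q,5,c,-1); return q
for x in(-.038,.038):
    for y in(-.089,.089): print("body",x,y,P(x,y,-.079,(0,255,0)))
for x in(-.016,.016):
    for y in(-.014,.014): P(x,y,0,(0,0,255)); P(x,y,-.079,(255,0,255))
cv2.imwrite("pics/c4.png",big)
```

```text
body -0.038 -0.089 (np.int64(220), np.int64(169))
body -0.038 0.089 (np.int64(377), np.int64(382))
body 0.038 -0.089 (np.int64(357), np.int64(131))
body 0.038 0.089 (np.int64(521), np.int64(339))
```

View pics/c4.png

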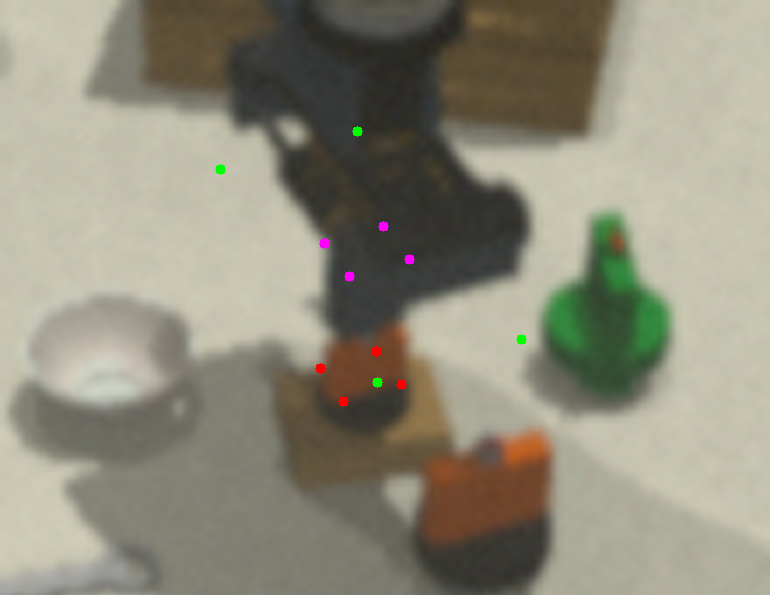

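Fingers and body both appear about 9 px higher than projected, while their columns match. So the tips really stand about 40 mm above the reported height, over the bar. I'll open and descend carefully, watching the force.

Call:
{"fn": "arm_command", "kwargs": {
  "commands": [
    [[0,0,0,0,0,0,0],[0,0,0,0,0,0,0],[0,0,0,0,0,0,0],[0,0,0,0,0,0,0],[0,0,0,0,0,0,0],[0,0,0,0,0,0,0],[0,0,0,0,0,0,0],[0,0,0,0,0,0,0]]
  ]
}}

```text
time: 4.92
eef_pos: [0.5038, -0.3312, 0.0416]
eef_rot: [[-0.812, -0.584, 0.002], [-0.584, 0.812, -0.002], [-0.001, -0.002, -1.0]]
ft_force: [0.0, 0.4, 0.6]
width: 0.561
```

Call:
{"fn": "arm_command", "kwargs": {
  "commands": [
    [[0,0,0,0,0,0,0],[0,0,0,0,0,0,0],[0,0,0,0,0,0,0],[0,0,0.003,0,0,0,0],[0,0,0.006,0,0,0,0],[0,0,0.009,0,0,0,0],[0,0,0.012,0,0,0,0],[0,0,0.012,0,0,0,0]]
  ]
}}

```text
time: 5.58
eef_pos: [0.5034, -0.331, 0.0288]
eef_rot: [[-0.812, -0.584, 0.001], [-0.584, 0.812, -0.001], [-0.0, -0.002, -1.0]]
ft_force: [-0.7, -0.2, -0.1]
width: 1.0
```

```bash
python3 go.py .5027 -.3304 .0245 215.7
```

```text
t 5.58 pos [ 0.5034 -0.331   0.0288] yaw -144.3 q6 -2.814 F [-0.75 -0.16 -0.06] T [ 0.145 -0.099 -0.   ] w 1.0 tilt [ 0.0012 -0.001  -1.    ]
shift [0.0003 0.0009 0.0043] turn [-0.0005  0.0001  0.    ]
```

Call:
{"fn": "arm_command", "kwargs": {
  "commands": [
    [[0,0,0.002,0,0,0,0],[0,0,0.004,0,0,0,0],[0,0,0.005,0,0,0,0],[0,0,0.006,0,0,0,0]]
  ]
}}

```text
time: 5.92
eef_pos: [0.5034, -0.3309, 0.0226]
eef_rot: [[-0.812, -0.584, 0.001], [-0.584, 0.812, -0.001], [-0.0, -0.001, -1.0]]
ft_force: [-0.3, -1.6, -0.1]
width: 1.0
```

Call:
{"fn": "arm_command", "kwargs": {
  "commands": [
    [[0,0,0.001,0,0,0,0],[0,0,0.002,0,0,0,0],[0,0,0.003,0,0,0,0],[0,0,0.003,0,0,0,0]]
  ]
}}

```text
time: 6.25
eef_pos: [0.5034, -0.3309, 0.0194]
eef_rot: [[-0.812, -0.584, 0.001], [-0.584, 0.812, -0.001], [-0.0, -0.001, -1.0]]
ft_force: [0.3, 1.2, 1.0]
width: 1.002
```

```bash
python3 go.py .5027 -.3304 .0045 215.7
python3 - <<'E'
from h import *
im=viewer.capture("side")[:,:,::-1]; cv2.imwrite("pics/side3.png",im)
b=im[85:175,300:410]; cv2.imwrite("pics/c5.png",cv2.resize(b,(660,540),interpolation=cv2.INTER_CUBIC))
E
```

```text
t 6.25 pos [ 0.5034 -0.3309  0.0194] yaw -144.3 q6 -2.814 F [0.27 1.22 1.  ] T [ 0.153 -0.083  0.01 ] w 1.002 tilt [ 9.e-04 -8.e-04 -1.e+00]
shift [0.0003 0.0008 0.0149] turn [-0.0004  0.0001  0.    ]
```

View pics/c5.png

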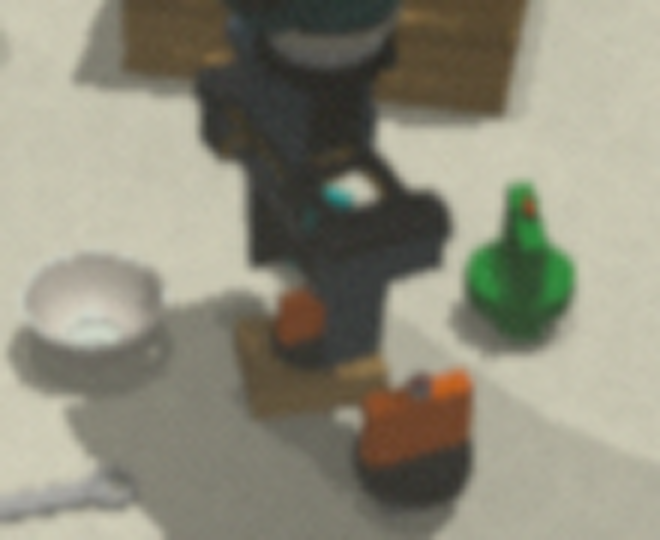

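Call:
{"fn": "arm_command", "kwargs": {
  "commands": [
    [[0.0003,0.0008,0.003,0,0,0,0],[0.0003,0.0008,0.006,0,0,0,0],[0.0003,0.0008,0.009,0,0,0,0],[0.0003,0.0008,0.012,0,0,0,0],[0.0003,0.0008,0.015,0,0,0,0],[0.0003,0.0008,0.017,0,0,0,0],[0.0003,0.0008,0.017,0,0,0,0.5],[0.0003,0.0008,0.017,0,0,0,1]]
  ]
}}

```text
time: 6.97
eef_pos: [0.5026, -0.3304, 0.0024]
eef_rot: [[-0.812, -0.584, 0.001], [-0.584, 0.812, -0.001], [-0.0, -0.001, -1.0]]
ft_force: [-0.4, -0.1, 0.6]
width: 0.885
```

Call:
{"fn": "arm_command", "kwargs": {
  "commands": [
    [[0,0,0,0,0,0,1],[0,0,0,0,0,0,1],[0,0,0,0,0,0,1],[0,0,0,0,0,0,1],[0,0,0,0,0,0,1],[0,0,0,0,0,0,1],[0,0,0,0,0,0,1],[0,0,0,0,0,0,1]]
  ]
}}

```text
time: 7.63
eef_pos: [0.5027, -0.3304, 0.0025]
eef_rot: [[-0.812, -0.584, 0.001], [-0.584, 0.812, -0.001], [-0.0, -0.001, -1.0]]
ft_force: [-0.2, 0.2, 1.9]
width: 0.488
```

Call:
{"fn": "arm_command", "kwargs": {
  "commands": [
    [[0,0,0,0,0,0,1],[0,0,0,0,0,0,1],[0,0,0,0,0,0,1],[0,0,0,0,0,0,1],[0,0,0,0,0,0,1],[0,0,0,0,0,0,1],[0,0,0,0,0,0,1],[0,0,0,0,0,0,1]]
  ]
}}

```text
time: 8.3
eef_pos: [0.5027, -0.3304, 0.0024]
eef_rot: [[-0.812, -0.584, 0.001], [-0.584, 0.812, -0.001], [-0.0, -0.001, -1.0]]
ft_force: [-0.5, 0.4, 1.1]
width: 0.49
```

```bash
python3 go.py .5027 -.3304 .0845 215.7
```

```text
t 8.3 pos [ 0.5027 -0.3304  0.0024] yaw -144.3 q6 -2.814 F [-0.49  0.42  1.07] T [ 0.126 -0.076 -0.01 ] w 0.49 tilt [ 8.e-04 -8.e-04 -1.e+00]
shift [-0.0001 -0.0001 -0.0821] turn [-0.0004  0.0001  0.    ]
```

The width of 0.49 (about 45 mm) suggests the tips are on the flange rather than the bar. I'll open, rise 10 mm and close again; the bar should read about 0.13.

Call:
{"fn": "arm_command", "kwargs": {
  "commands": [
    [[0,0,0,0,0,0,0.3],[0,0,0,0,0,0,0.3],[0,0,0,0,0,0,0.3],[0,0,-0.003,0,0,0,0.3],[0,0,-0.006,0,0,0,0.3],[0,0,-0.01,0,0,0,0.3],[0,0,-0.01,0,0,0,0.3],[0,0,-0.01,0,0,0,0.6]]
  ]
}}

```text
time: 8.97
eef_pos: [0.5029, -0.3306, 0.0129]
eef_rot: [[-0.812, -0.584, 0.001], [-0.584, 0.812, -0.001], [-0.0, -0.002, -1.0]]
ft_force: [0.3, -0.7, -0.8]
width: 0.653
```

Call:
{"fn": "arm_command", "kwargs": {
  "commands": [
    [[0,0,0,0,0,0,1],[0,0,0,0,0,0,1],[0,0,0,0,0,0,1],[0,0,0,0,0,0,1],[0,0,0,0,0,0,1],[0,0,0,0,0,0,1],[0,0,0,0,0,0,1],[0,0,0,0,0,0,1]]
  ]
}}

```text
time: 9.63
eef_pos: [0.5029, -0.3306, 0.0129]
eef_rot: [[-0.812, -0.584, 0.001], [-0.584, 0.812, -0.001], [-0.0, -0.002, -1.0]]
ft_force: [0.4, 0.0, -1.5]
width: 0.131
```

```bash
python3 go.py .5027 -.3304 .0845 215.7
```

```text
t 9.63 pos [ 0.5029 -0.3306  0.0129] yaw -144.3 q6 -2.814 F [ 0.39  0.03 -1.46] T [ 0.164 -0.121 -0.006] w 0.131 tilt [ 0.0014 -0.0012 -1.    ]
shift [ 0.      0.0001 -0.0716] turn [-0.0006  0.0001  0.    ]
```

Bar gripped at width 0.131, which is 12 mm. I'll lift it now.

Call:
{"fn": "arm_command", "kwargs": {
  "commands": [
    [[0,0,-0.01,0,0,0,1],[0,0,-0.03,0,0,0,1],[0,0,-0.05,0,0,0,1],[0,0,-0.075,0,0,0,1],[0,0,-0.1,0,0,0,1],[0,0,-0.12,0,0,0,1],[0,0,-0.12,0,0,0,1]]
  ]
}}

```text
time: 10.22
eef_pos: [0.5046, -0.3317, 0.1376]
eef_rot: [[-0.812, -0.584, 0.006], [-0.584, 0.812, -0.005], [-0.002, -0.007, -1.0]]
ft_force: [0.9, -1.6, -0.4]
width: 0.13
```

```bash
python3 go.py .5544 .0899 .1329 264
```

```text
t 10.22 pos [ 0.5046 -0.3317  0.1376] yaw -144.3 q6 -2.814 F [ 0.88 -1.56 -0.4 ] T [ 0.104 -0.127  0.015] w 0.13 tilt [ 0.0062 -0.0046 -1.    ]
shift [-0.2865  0.3134  0.003 ] turn [-0.0025 -0.0003 -0.2683]
```

Call:
{"fn": "arm_command", "kwargs": {
  "commands": [
    [[-0.2865,0.3134,0,-0.0025,0,-0.268,1],[-0.2865,0.3134,0,-0.0025,0,-0.268,1],[-0.2865,0.3134,0,-0.0025,0,-0.268,1],[-0.2865,0.3134,0,-0.0025,0,-0.268,1],[-0.2865,0.3134,0,-0.0025,0,-0.268,1],[-0.2865,0.3134,0,-0.0025,0,-0.268,1],[-0.2865,0.3134,0,-0.0025,0,-0.268,1],[-0.2865,0.3134,0,-0.0025,0,-0.268,1]]
  ]
}}

```text
time: 10.88
eef_pos: [0.5447, 0.0226, 0.1346]
eef_rot: [[-0.099, -0.995, -0.001], [-0.995, 0.099, -0.001], [0.001, 0.001, -1.0]]
ft_force: [0.7, -0.7, -2.6]
width: 0.128
```

```bash
python3 go.py .5544 .0899 .135 264
```

```text
t 10.88 pos [0.5447 0.0226 0.1346] yaw -95.66 q6 -3.043 F [ 0.74 -0.66 -2.64] T [ 0.112 -0.074 -0.016] w 0.128 tilt [-1.2e-03 -9.0e-04 -1.0e+00]
shift [-0.068  -0.003  -0.0005] turn [ 0.0003 -0.0003  0.0019]
```

Call:
{"fn": "arm_command", "kwargs": {
  "commands": [
    [[-0.068,-0.003,0,0,0,0,1],[-0.068,-0.003,0,0,0,0,1],[-0.068,-0.003,0,0,0,0,1],[-0.068,-0.003,0,0,0,0,1],[-0.068,-0.003,0,0,0,0,1]]
  ]
}}

```text
time: 11.3
eef_pos: [0.5539, 0.0896, 0.1341]
eef_rot: [[-0.098, -0.995, -0.002], [-0.995, 0.098, -0.001], [0.001, 0.002, -1.0]]
ft_force: [-0.2, -0.8, -2.3]
width: 0.127
```

```bash
python3 go.py .5544 .0899 .135 264
python3 - <<'E'
from h import *
s=observe(); u=w2px("side",s["eef_pos"]).astype(int); print(u)
A=viewer.capture("side")[:,:,::-1]; B=viewer.capture("top")[:,:,::-1]; cv2.imwrite("pics/side4.png",A); cv2.imwrite("pics/top4.png",B)
x,y=u; a=A[y-40:y+50,x-45:x+45]; v=w2px("top",[.54,.05,.0165]).astype(int); b=B[v[1]-40:v[1]+40,v[0]-50:v[0]+30]
cv2.imwrite("pics/c6.png",np.hstack([cv2.resize(a,(540,540),interpolation=cv2.INTER_CUBIC),cv2.resize(b,(260,540))[:, :]*0+cv2.resize(cv2.resize(b,(260,260)),(260,540))*0]) [:,:540]); print(x-45,y-40)
E
```

```text
t 11.3 pos [0.5539 0.0896 0.1341] yaw -95.63 q6 -2.923 F [-0.16 -0.83 -2.33] T [ 0.107 -0.095  0.023] w 0.127 tilt [-0.0021 -0.0012 -1.    ]
shift [-0.0003 -0.0005 -0.0009] turn [ 0.0006 -0.0005  0.002 ]
[309 207]
264 167
```

View pics/c6.png

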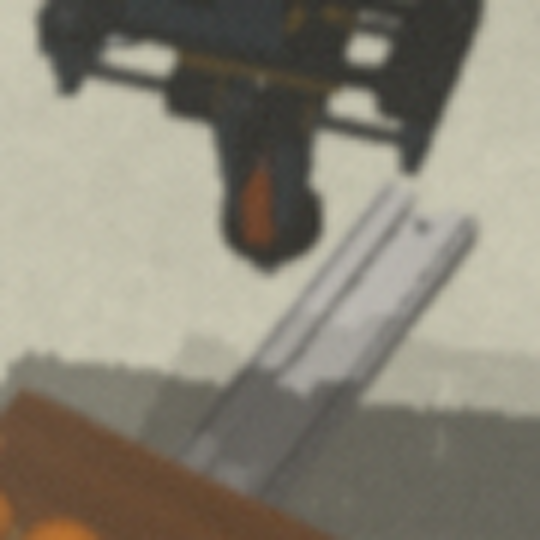

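The side crop shows the knob hanging in the grip, with the flange spanning x≈222–322 and a head corner peeking out below it at (270,268). The rail slot lies to its right. Next I'll measure the rail's lateral position in the side image against the held knob.

```bash
cat > m4.py <<'E'
from h import *
A=cv2.imread("pics/side4.png"); S=4000; ang=1.253; c=np.array([.5407,.0481]); u=np.array([np.cos(ang),np.sin(ang)]); v=np.array([-u[1],u[0]])
for d in(-.06,-.04,-.02):
    r=rect("side",A,c+u*d,ang,.0165,.03,.09,S).mean(2); p=cv2.GaussianBlur(r,(0,0),2).mean(1); print(d,p[20:350:10].round(0))
best=[]
for a in np.arange(1.22,1.29,.004):
    r=rect("side",A,c-u*.04,a,.0165,.09,.09,S).mean(2); p=cv2.GaussianBlur(r,(0,0),2).mean(1); best.append((np.sum(np.diff(p)**2).round(1),a.round(3)))
print(sorted(best)[-3:])
# flange dark extent in u
g=A.max(2).astype(float); y0=167
for row in range(198,213): 
    x=np.arange(285,335); d=g[row,285:335]; m=np.where(d<95)[0]; print(row,x[m[0]],x[m[-1]],(x[m[0]]+x[m[-1]])/2) if len(m) else None
for z in(.12,.13,.15): print(z,w2px("side",[.5539,.0896,z]))
E
python3 m4.py
```

```text
-0.06 [185. 178. 158. 128. 114. 125. 139. 144. 154. 168. 176. 177. 178. 177.
 178. 179. 179. 174. 158. 139. 136. 155. 171. 175. 170. 158. 149. 159.
 176. 183. 180. 163. 133.]
-0.04 [184. 179. 163. 134. 115. 122. 136. 141. 151. 166. 174. 177. 178. 178.
 179. 180. 180. 174. 157. 137. 134. 154. 172. 176. 171. 158. 149. 159.
 177. 184. 181. 165. 142.]
-0.02 [170. 167. 155. 131. 114. 119. 128. 132. 141. 154. 162. 165. 169. 172.
 174. 176. 177. 173. 160. 142. 137. 153. 169. 173. 168. 156. 148. 160.
 178. 186. 188. 187. 186.]
[(np.float64(477.0), np.float64(1.244)), (np.float64(477.4), np.float64(1.252)), (np.float64(477.9), np.float64(1.248))]
198 302 315 308.5
199 302 315 308.5
200 302 316 309.0
201 302 316 309.0
202 302 316 309.0
203 301 316 308.5
204 301 316 308.5
205 302 316 309.0
206 302 316 309.0
207 302 315 308.5
208 303 314 308.5
209 305 313 309.0
210 306 310 308.0
211 308 308 308.0
0.12 [309.51828045 210.97686335]
0.13 [309.39627121 208.67274109]
0.15 [309.1477428  203.97932702]
```

```bash
python3 go.py .5537 .0901 .032 263.4
```

```text
t 11.4 pos [0.5541 0.0889 0.1343] yaw -95.72 q6 -2.923 F [-0.05 -0.65 -2.15] T [ 0.19  -0.017 -0.016] w 0.129 tilt [-0.0016 -0.0011 -1.    ]
shift [-0.0013  0.0004  0.1023] turn [ 0.0005 -0.0004  0.0049]
```

Call:
{"fn": "arm_command", "kwargs": {
  "commands": [
    [[-0.0013,0.0004,0.03,0.0005,-0.0004,0.005,1],[-0.0013,0.0004,0.06,0.0005,-0.0004,0.005,1],[-0.0013,0.0004,0.08,0.0005,-0.0004,0.005,1],[-0.0013,0.0004,0.09,0.0005,-0.0004,0.005,1],[-0.0013,0.0004,0.097,0.0005,-0.0004,0.005,1],[-0.0013,0.0004,0.1,0.0005,-0.0004,0.005,1],[-0.0013,0.0004,0.1,0.0005,-0.0004,0.005,1]]
  ]
}}

```text
time: 11.98
eef_pos: [0.554, 0.0898, 0.0345]
eef_rot: [[-0.116, -0.993, 0.0], [-0.993, 0.116, -0.0], [-0.0, -0.0, -1.0]]
ft_force: [0.6, -0.1, -1.8]
width: 0.129
```

```bash
python3 go.py .5537 .0901 .022 263.4
python3 - <<'E'
from h import *
A=viewer.capture("side")[:,:,::-1]; cv2.imwrite("pics/side5.png",A)
x,y=w2px("side",observe()["eef_pos"]).astype(int); b=A[y-45:y+35,x-40:x+40]; print(x-40,y-45)
cv2.imwrite("pics/c7.png",cv2.resize(b,(560,560),interpolation=cv2.INTER_CUBIC))
E
```

```text
t 11.98 pos [0.554  0.0898 0.0345] yaw -96.66 q6 -2.906 F [ 0.57 -0.1  -1.78] T [0.129 0.023 0.04 ] w 0.129 tilt [ 2.e-04 -0.e+00 -1.e+00]
shift [-0.0003  0.0003  0.0125] turn [-0.0001  0.     -0.0003]
270 184
```

View pics/c7.png

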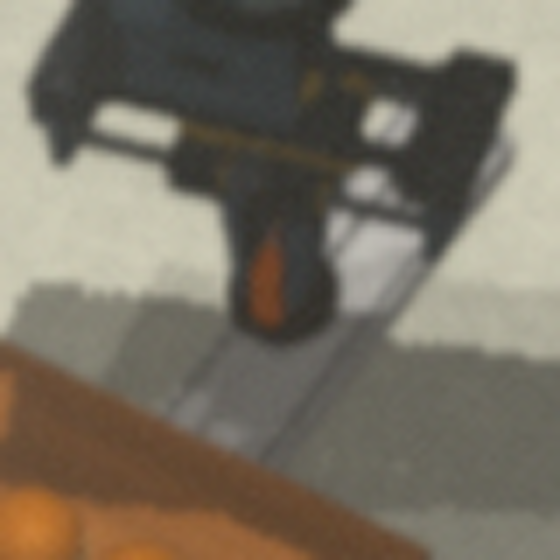

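The knob hangs over the slot, well clear of the board. I'll lower it slowly.

Call:
{"fn": "arm_command", "kwargs": {
  "commands": [
    [[-0.0003,0.0003,0.002,0,0,0,1],[-0.0003,0.0003,0.004,0,0,0,1],[-0.0003,0.0003,0.006,0,0,0,1],[-0.0003,0.0003,0.008,0,0,0,1],[-0.0003,0.0003,0.01,0,0,0,1],[-0.0003,0.0003,0.01,0,0,0,1]]
  ]
}}

```text
time: 12.53
eef_pos: [0.5538, 0.0903, 0.0246]
eef_rot: [[-0.116, -0.993, 0.0], [-0.993, 0.116, 0.0], [-0.0, -0.0, -1.0]]
ft_force: [-0.8, -0.1, -1.5]
width: 0.13
```

Call:
{"fn": "arm_command", "kwargs": {
  "commands": [
    [[0,0,0.001,0,0,0,1],[0,0,0.002,0,0,0,1],[0,0,0.003,0,0,0,1],[0,0,0.003,0,0,0,1]]
  ]
}}

```text
time: 12.87
eef_pos: [0.5537, 0.0903, 0.0214]
eef_rot: [[-0.116, -0.993, 0.0], [-0.993, 0.116, -0.0], [-0.0, -0.0, -1.0]]
ft_force: [-0.1, 0.4, -2.0]
width: 0.129
```

Call:
{"fn": "arm_command", "kwargs": {
  "commands": [
    [[0,0,0.001,0,0,0,1],[0,0,0.002,0,0,0,1],[0,0,0.002,0,0,0,1]]
  ]
}}

```text
time: 13.12
eef_pos: [0.5537, 0.0903, 0.0193]
eef_rot: [[-0.116, -0.993, 0.0], [-0.993, 0.116, -0.0], [-0.0, -0.0, -1.0]]
ft_force: [0.4, 0.3, -3.0]
width: 0.129
```

```bash
python3 go.py .5537 .0901 .015 263.4
```

```text
t 13.12 pos [0.5537 0.0903 0.0193] yaw -96.64 q6 -2.906 F [ 0.37  0.34 -2.98] T [ 0.11  -0.068 -0.026] w 0.129 tilt [ 2.e-04 -0.e+00 -1.e+00]
shift [ 0.0002 -0.0001  0.0043] turn [-0.0001  0.     -0.0002]
```

Call:
{"fn": "arm_command", "kwargs": {
  "commands": [
    [[0,0,0.001,0,0,0,1],[0,0,0.002,0,0,0,1],[0,0,0.002,0,0,0,1]]
  ]
}}

```text
time: 13.37
eef_pos: [0.5537, 0.0903, 0.0171]
eef_rot: [[-0.116, -0.993, 0.0], [-0.993, 0.116, -0.0], [-0.0, -0.0, -1.0]]
ft_force: [0.8, -0.4, -2.8]
width: 0.132
```

Call:
{"fn": "arm_command", "kwargs": {
  "commands": [
    [[0,0,0.001,0,0,0,1],[0,0,0.002,0,0,0,1],[0,0,0.002,0,0,0,1]]
  ]
}}

```text
time: 13.62
eef_pos: [0.5537, 0.0903, 0.015]
eef_rot: [[-0.116, -0.993, 0.0], [-0.993, 0.116, -0.0], [-0.0, -0.0, -1.0]]
ft_force: [1.1, -0.8, -2.9]
width: 0.126
```

Call:
{"fn": "arm_command", "kwargs": {
  "commands": [
    [[0,0,0.001,0,0,0,1],[0,0,0.001,0,0,0,1]]
  ]
}}

```text
time: 13.78
eef_pos: [0.5537, 0.0903, 0.0139]
eef_rot: [[-0.116, -0.993, 0.0], [-0.993, 0.116, -0.0], [-0.0, -0.0, -1.0]]
ft_force: [1.6, -1.1, -3.1]
width: 0.13
```

Call:
{"fn": "arm_command", "kwargs": {
  "commands": [
    [[0,-0.0004,0.001,0,0,0,1],[0,-0.0004,0.002,0,0,0,1],[0,-0.0004,0.002,0,0,0,1]]
  ]
}}

```text
time: 14.03
eef_pos: [0.5539, 0.0902, 0.0116]
eef_rot: [[-0.116, -0.993, -0.0], [-0.993, 0.116, -0.0], [0.0, 0.0, -1.0]]
ft_force: [0.6, -0.8, -2.5]
width: 0.131
```

Call:
{"fn": "arm_command", "kwargs": {
  "commands": [
    [[0,0,0.001,0,0,0,1],[0,0,0.001,0,0,0,1]]
  ]
}}

```text
time: 14.2
eef_pos: [0.5537, 0.0902, 0.0104]
eef_rot: [[-0.116, -0.993, -0.0], [-0.993, 0.116, -0.0], [0.0, 0.0, -1.0]]
ft_force: [0.3, -0.6, -2.3]
width: 0.13
```

Call:
{"fn": "arm_command", "kwargs": {
  "commands": [
    [[0,0,0.001,0,0,0,1],[0,0,0.001,0,0,0,1]]
  ]
}}

```text
time: 14.37
eef_pos: [0.5535, 0.0902, 0.0092]
eef_rot: [[-0.116, -0.993, -0.001], [-0.993, 0.116, -0.0], [0.0, 0.001, -1.0]]
ft_force: [-1.0, 0.8, -1.8]
width: 0.128
```

```bash
python3 go.py
```

```text
t 14.37 pos [0.5535 0.0902 0.0092] yaw -96.64 q6 -2.906 F [-0.97  0.79 -1.83] T [ 0.12  -0.066 -0.009] w 0.128 tilt [-8.e-04 -1.e-04 -1.e+00]
```

Call:
{"fn": "arm_command", "kwargs": {
  "commands": [
    [[0,0,0.001,0,0,0,1],[0,0,0.001,0,0,0,1]]
  ]
}}

```text
time: 14.53
eef_pos: [0.5534, 0.0901, 0.008]
eef_rot: [[-0.116, -0.993, -0.001], [-0.993, 0.116, -0.0], [0.0, 0.001, -1.0]]
ft_force: [0.2, -0.5, -1.2]
width: 0.133
```

Call:
{"fn": "arm_command", "kwargs": {
  "commands": [
    [[0,0,0.001,0,0,0,1],[0,0,0.001,0,0,0,1]]
  ]
}}

```text
time: 14.7
eef_pos: [0.5536, 0.0901, 0.0075]
eef_rot: [[-0.116, -0.993, -0.001], [-0.993, 0.116, -0.0], [0.0, 0.001, -1.0]]
ft_force: [-3.6, -1.1, 8.8]
width: 0.128
```

```bash
python3 go.py
```

```text
t 14.7 pos [0.5536 0.0901 0.0075] yaw -96.64 q6 -2.906 F [-3.56 -1.09  8.77] T [ 0.073  0.698 -0.056] w 0.128 tilt [-1.1e-03 -2.0e-04 -1.0e+00]
```

The head has reached the channel floor (Fz jump at 0.0075). I'll lift 0.8 mm and slide most of the way.

Call:
{"fn": "arm_command", "kwargs": {
  "commands": [
    [[0,0,-0.0008,0,0,0,1],[0,0,-0.001,0,0,0,1],[-0.0035,-0.0007,-0.001,0,0,0,1],[-0.007,-0.0014,-0.001,0,0,0,1],[-0.0105,-0.0021,-0.001,0,0,0,1],[-0.014,-0.0028,-0.001,0,0,0,1],[-0.0175,-0.0036,-0.001,0,0,0,1],[-0.0175,-0.0036,-0.001,0,0,0,1]]
  ]
}}

```text
time: 15.37
eef_pos: [0.5595, 0.1078, 0.0085]
eef_rot: [[-0.115, -0.993, -0.001], [-0.993, 0.115, -0.0], [0.0, 0.001, -1.0]]
ft_force: [0.3, 0.3, -0.9]
width: 0.131
```

```bash
cat > sl.py <<'E'
from h import *
s=observe(); u=np.array([.3123,.95]); v=np.array([-.95,.3123]); p=s["eef_pos"]; F=s["ft_force"]; R=s["eef_rot"]
d=np.array([.575,.1526])-p[:2]
print("t",round(s["time"],2),"z",p[2].round(4),"to edge along",(d@u*1e3).round(2),"gap",(d@u*1e3-24).round(2),"lat(+v)",(-(d@v)*1e3).round(2),"Fu",(F[:2]@u).round(2),"Fv",(F[:2]@v).round(2),"Fz",F[2].round(2),"Tz",s["wrist_torque"][2].round(3),"yaw",np.degrees(np.arctan2(R[1,0],R[0,0])).round(2),"q6",s["q"][5].round(3),"tilt",R[:2,2].round(4),"u in tool",(R.T@np.r_[u,0])[:2].round(4))
E
python3 sl.py
```

```text
t 15.37 z 0.0085 to edge along 47.36 gap 23.36 lat(+v) 0.73 Fu 0.34 Fv -0.22 Fz -0.89 Tz 0.037 yaw -96.61 q6 -2.877 tilt [-0.0008 -0.0001] u in tool [-0.9796 -0.2009]
```

Call:
{"fn": "arm_command", "kwargs": {
  "commands": [
    [[-0.004,-0.0008,0,0,0,0,1],[-0.008,-0.0016,0,0,0,0,1],[-0.012,-0.0025,0,0,0,0,1],[-0.015,-0.0031,0,0,0,0,1],[-0.017,-0.0035,0,0,0,0,1],[-0.0186,-0.0038,0,0,0,0,1],[-0.0186,-0.0038,0,0,0,0,1]]
  ]
}}

```text
time: 15.95
eef_pos: [0.5655, 0.1261, 0.0084]
eef_rot: [[-0.115, -0.993, -0.001], [-0.993, 0.115, -0.0], [0.0, 0.001, -1.0]]
ft_force: [0.5, -0.2, -1.1]
width: 0.132
```

```bash
python3 sl.py
python3 - <<'E'
from h import *
for n in("side","top"): cv2.imwrite(f"pics/{n}6.png",viewer.capture(n)[:,:,::-1])
E
```

```text
t 15.95 z 0.0084 to edge along 28.14 gap 4.14 lat(+v) 0.73 Fu -0.01 Fv -0.5 Fz -1.14 Tz -0.002 yaw -96.6 q6 -2.847 tilt [-0.0008 -0.0001] u in tool [-0.9796 -0.201 ]
```

Now creep in 0.5 mm steps, watching the along-rail force.

Call:
{"fn": "arm_command", "kwargs": {
  "commands": [
    [[-0.0005,-0.0001,0,0,0,0,1],[-0.001,-0.0002,0,0,0,0,1],[-0.0015,-0.0003,0,0,0,0,1],[-0.0015,-0.0003,0,0,0,0,1]]
  ]
}}

```text
time: 16.38
eef_pos: [0.5659, 0.1273, 0.0084]
eef_rot: [[-0.115, -0.993, -0.001], [-0.993, 0.115, -0.0], [0.0, 0.001, -1.0]]
ft_force: [-0.7, 0.7, -0.8]
width: 0.131
```

Call:
{"fn": "arm_command", "kwargs": {
  "commands": [
    [[-0.0005,-0.0001,0,0,0,0,1],[-0.0008,-0.0002,0,0,0,0,1],[-0.0008,-0.0002,0,0,0,0,1]]
  ]
}}

```text
time: 16.63
eef_pos: [0.5662, 0.1281, 0.0085]
eef_rot: [[-0.115, -0.993, -0.001], [-0.993, 0.115, -0.0], [0.0, 0.001, -1.0]]
ft_force: [-0.7, 0.6, -1.9]
width: 0.127
```

```bash
python3 sl.py
```

```text
t 16.63 z 0.0085 to edge along 25.98 gap 1.98 lat(+v) 0.69 Fu 0.33 Fv 0.83 Fz -1.95 Tz -0.004 yaw -96.61 q6 -2.844 tilt [-0.0008 -0.0001] u in tool [-0.9796 -0.2009]
```

Call:
{"fn": "arm_command", "kwargs": {
  "commands": [
    [[-0.0005,-0.0001,0,0,0,0,1],[-0.0005,-0.0001,0,0,0,0,1]]
  ]
}}

```text
time: 16.8
eef_pos: [0.5664, 0.1287, 0.0085]
eef_rot: [[-0.115, -0.993, -0.001], [-0.993, 0.115, -0.0], [0.0, 0.001, -1.0]]
ft_force: [-0.0, -0.1, -1.4]
width: 0.129
```

Call:
{"fn": "arm_command", "kwargs": {
  "commands": [
    [[-0.0004,-0.0001,0,0,0,0,1],[-0.0004,-0.0001,0,0,0,0,1]]
  ]
}}

```text
time: 16.97
eef_pos: [0.5666, 0.1291, 0.0085]
eef_rot: [[-0.115, -0.993, -0.001], [-0.993, 0.115, -0.0], [0.0, 0.001, -1.0]]
ft_force: [-0.1, 1.0, -1.5]
width: 0.133
```

Call:
{"fn": "arm_command", "kwargs": {
  "commands": [
    [[-0.0004,-0.0001,0,0,0,0,1],[-0.0004,-0.0001,0,0,0,0,1]]
  ]
}}

```text
time: 17.13
eef_pos: [0.5667, 0.1295, 0.0085]
eef_rot: [[-0.115, -0.993, -0.001], [-0.993, 0.115, -0.0], [0.0, 0.001, -1.0]]
ft_force: [-0.5, -0.2, -2.2]
width: 0.124
```

```bash
python3 sl.py
```

```text
t 17.13 z 0.0085 to edge along 24.5 gap 0.5 lat(+v) 0.66 Fu -0.34 Fv 0.38 Fz -2.24 Tz 0.097 yaw -96.6 q6 -2.842 tilt [-0.0008 -0.0001] u in tool [-0.9796 -0.201 ]
```

Call:
{"fn": "arm_command", "kwargs": {
  "commands": [
    [[-0.0003,-0.0001,0,0,0,0,1],[-0.0003,-0.0001,0,0,0,0,1]]
  ]
}}

```text
time: 17.3
eef_pos: [0.5668, 0.1296, 0.0085]
eef_rot: [[-0.115, -0.993, -0.001], [-0.993, 0.115, -0.0], [0.001, 0.001, -1.0]]
ft_force: [-0.9, -2.7, -0.2]
width: 0.125
```

Call:
{"fn": "arm_command", "kwargs": {
  "commands": [
    [[-0.0003,-0.0001,0,0,0,0,1],[-0.0003,-0.0001,0,0,0,0,1]]
  ]
}}

```text
time: 17.47
eef_pos: [0.5668, 0.1297, 0.0085]
eef_rot: [[-0.115, -0.993, -0.001], [-0.993, 0.115, -0.001], [0.001, 0.001, -1.0]]
ft_force: [-1.5, -5.6, 1.3]
width: 0.13
```

Call:
{"fn": "arm_command", "kwargs": {
  "commands": [
    [[-0.0003,-0.0001,0,0,0,0,1],[-0.0003,-0.0001,0,0,0,0,1]]
  ]
}}

```text
time: 17.63
eef_pos: [0.5667, 0.1297, 0.0085]
eef_rot: [[-0.115, -0.993, -0.002], [-0.993, 0.115, -0.001], [0.001, 0.002, -1.0]]
ft_force: [-1.2, -6.0, 0.8]
width: 0.127
```

```bash
python3 sl.py
```

```text
t 17.63 z 0.0085 to edge along 24.36 gap 0.36 lat(+v) 0.69 Fu -6.06 Fv -0.76 Fz 0.85 Tz -0.002 yaw -96.59 q6 -2.84 tilt [-0.0018 -0.0012] u in tool [-0.9796 -0.2013]
```

Contact with the board at TCP y≈0.1297 (Fu −6 N). I'll relieve the push to a light touch, then begin turning clockwise.

Call:
{"fn": "arm_command", "kwargs": {
  "commands": [
    [[0.0003,0.0001,0,0,0,0,1],[0.0003,0.0001,0,0,0,0,1]]
  ]
}}

```text
time: 17.8
eef_pos: [0.5667, 0.1295, 0.0085]
eef_rot: [[-0.115, -0.993, -0.002], [-0.993, 0.115, -0.001], [0.001, 0.001, -1.0]]
ft_force: [-0.1, 0.9, -2.1]
width: 0.131
```

```bash
python3 sl.py
```

```text
t 17.8 z 0.0085 to edge along 24.52 gap 0.52 lat(+v) 0.64 Fu 0.85 Fv 0.35 Fz -2.12 Tz 0.036 yaw -96.59 q6 -2.841 tilt [-0.0015 -0.0009] u in tool [-0.9796 -0.2012]
```

Call:
{"fn": "arm_command", "kwargs": {
  "commands": [
    [[0,0,0,0,0,0.03,1],[0,0,0,0,0,0.06,1],[0,0,0,0,0,0.09,1],[0,0,0,0,0,0.12,1],[0,0,0,0,0,0.15,1],[0,0,0,0,0,0.15,1]]
  ]
}}

```text
time: 18.3
eef_pos: [0.5666, 0.1296, 0.0084]
eef_rot: [[-0.557, -0.83, -0.002], [-0.83, 0.557, -0.001], [0.002, 0.001, -1.0]]
ft_force: [0.3, -1.4, -3.1]
width: 0.128
```

```bash
python3 sl.py
```

```text
t 18.3 z 0.0084 to edge along 24.46 gap 0.46 lat(+v) 0.8 Fu -1.21 Fv -0.73 Fz -3.15 Tz -0.003 yaw -123.85 q6 -2.365 tilt [-0.0017 -0.0008] u in tool [-0.9629  0.2698]
```

Fine. Turn on to about 75°.

Call:
{"fn": "arm_command", "kwargs": {
  "commands": [
    [[0,0,0,0,0,0.03,1],[0,0,0,0,0,0.06,1],[0,0,0,0,0,0.09,1],[0,0,0,0,0,0.12,1],[0,0,0,0,0,0.15,1],[0,0,0,0,0,0.15,1]]
  ]
}}

```text
time: 18.8
eef_pos: [0.5664, 0.1296, 0.0083]
eef_rot: [[-0.874, -0.486, -0.002], [-0.486, 0.874, -0.001], [0.002, 0.0, -1.0]]
ft_force: [0.3, -3.5, -3.5]
width: 0.13
```

```bash
python3 sl.py
```

```text
t 18.8 z 0.0083 to edge along 24.55 gap 0.55 lat(+v) 0.94 Fu -3.22 Fv -1.4 Fz -3.54 Tz 0.039 yaw -150.92 q6 -1.893 tilt [-0.002  -0.0009] u in tool [-0.7346  0.6785]
```

Call:
{"fn": "arm_command", "kwargs": {
  "commands": [
    [[0,0,0,0,0,0.03,1],[0,0,0,0,0,0.06,1],[0,0,0,0,0,0.09,1],[0,0,0,0,0,0.12,1],[0,0,0,0,0,0.12,1]]
  ]
}}

```text
time: 19.22
eef_pos: [0.5671, 0.1293, 0.0084]
eef_rot: [[-0.991, -0.13, -0.001], [-0.13, 0.991, -0.001], [0.001, -0.001, -1.0]]
ft_force: [2.9, -6.9, -3.6]
width: 0.127
```

```bash
python3 sl.py
```

```text
t 19.22 z 0.0084 to edge along 24.6 gap 0.6 lat(+v) 0.23 Fu -5.62 Fv -4.92 Fz -3.57 Tz -0.034 yaw -172.51 q6 -1.516 tilt [-0.0007 -0.0012] u in tool [-0.4335  0.9012]
```

Call:
{"fn": "arm_command", "kwargs": {
  "commands": [
    [[-0.0004,-0.0006,0,0,0,0,1],[-0.0004,-0.0006,0,0,0,0,1]]
  ]
}}

```text
time: 19.38
eef_pos: [0.5679, 0.1288, 0.0085]
eef_rot: [[-0.991, -0.135, -0.0], [-0.135, 0.991, -0.001], [0.0, -0.001, -1.0]]
ft_force: [-0.3, 0.1, -2.3]
width: 0.134
```

```bash
sed -i 's/"u in tool".*/"u,v in tool",(R.T@np.r_[u,0])[:2].round(3),(R.T@np.r_[v,0])[:2].round(3))/' sl.py; python3 sl.py
```

```text
t 19.38 z 0.0085 to edge along 24.8 gap 0.8 lat(+v) -0.68 Fu 0.05 Fv 0.33 Fz -2.3 Tz -0.023 yaw -172.27 q6 -1.521 tilt [-0.0002 -0.001 ] u,v in tool [-0.437  0.899] [0.899 0.437]
```

Call:
{"fn": "arm_command", "kwargs": {
  "commands": [
    [[0,0,0,0,0,0.02,1],[0,0,0,0,0,0.04,1],[0,0,0,0,0,0.06,1],[0,0,0,0,0,0.06,1]]
  ]
}}

```text
time: 19.72
eef_pos: [0.5677, 0.1289, 0.0084]
eef_rot: [[-0.999, 0.053, -0.0], [0.054, 0.999, -0.001], [0.0, -0.001, -1.0]]
ft_force: [-0.4, -1.5, -2.8]
width: 0.129
```

```bash
python3 sl.py
```

```text
t 19.72 z 0.0084 to edge along 24.82 gap 0.82 lat(+v) -0.49 Fu -1.51 Fv -0.06 Fz -2.8 Tz -0.022 yaw 176.93 q6 -1.333 tilt [-0.0005 -0.0009] u,v in tool [-0.261  0.965] [0.965 0.261]
```

Call:
{"fn": "arm_command", "kwargs": {
  "commands": [
    [[0,0,0,0,0,0.02,1],[0,0,0,0,0,0.04,1],[0,0,0,0,0,0.06,1],[0,0,0,0,0,0.06,1]]
  ]
}}

```text
time: 20.05
eef_pos: [0.5677, 0.1288, 0.0083]
eef_rot: [[-0.971, 0.238, -0.0], [0.238, 0.971, -0.001], [0.0, -0.001, -1.0]]
ft_force: [0.9, -3.0, -3.9]
width: 0.126
```

```bash
python3 sl.py
```

```text
t 20.05 z 0.0083 to edge along 24.88 gap 0.88 lat(+v) -0.5 Fu -2.59 Fv -1.8 Fz -3.91 Tz -0.011 yaw 166.21 q6 -1.145 tilt [-0.0004 -0.001 ] u,v in tool [-0.077  0.997] [0.997 0.077]
```

Call:
{"fn": "arm_command", "kwargs": {
  "commands": [
    [[-0.0002,-0.0003,0.0002,0,0,0.02,1],[-0.0002,-0.0003,0.0003,0,0,0.04,1],[-0.0002,-0.0003,0.0005,0,0,0.06,1],[-0.0002,-0.0003,0.0005,0,0,0.06,1]]
  ]
}}

```text
time: 20.38
eef_pos: [0.5677, 0.1286, 0.0078]
eef_rot: [[-0.91, 0.415, -0.001], [0.415, 0.91, -0.001], [0.0, -0.001, -1.0]]
ft_force: [-1.1, 0.0, -2.0]
width: 0.131
```

```bash
python3 sl.py
```

```text
t 20.38 z 0.0078 to edge along 25.06 gap 1.06 lat(+v) -0.58 Fu -0.3 Fv 1.05 Fz -2.01 Tz -0.009 yaw 155.51 q6 -0.959 tilt [-0.0007 -0.0009] u,v in tool [0.11  0.994] [ 0.994 -0.11 ]
```

Call:
{"fn": "arm_command", "kwargs": {
  "commands": [
    [[0,0,0.0002,0,0,0.02,1],[0,0,0.0003,0,0,0.04,1],[0,0,0.0005,0,0,0.06,1],[0,0,0.0005,0,0,0.06,1]]
  ]
}}

```text
time: 20.72
eef_pos: [0.5677, 0.1286, 0.0073]
eef_rot: [[-0.818, 0.576, -0.001], [0.576, 0.818, -0.001], [0.0, -0.001, -1.0]]
ft_force: [-0.8, -1.6, -1.9]
width: 0.132
```

```bash
python3 sl.py
```

```text
t 20.72 z 0.0073 to edge along 25.09 gap 1.09 lat(+v) -0.56 Fu -1.8 Fv 0.28 Fz -1.9 Tz 0.04 yaw 144.85 q6 -0.773 tilt [-0.0007 -0.0009] u,v in tool [0.292 0.957] [ 0.957 -0.292]
```

Call:
{"fn": "arm_command", "kwargs": {
  "commands": [
    [[0,-0.0001,0.0002,0,0,0.025,1],[0,-0.0001,0.0004,0,0,0.05,1],[0,-0.0001,0.0006,0,0,0.075,1],[0,-0.0001,0.0008,0,0,0.1,1],[0,-0.0001,0.0009,0,0,0.12,1],[0,-0.0001,0.0009,0,0,0.12,1]]
  ]
}}

```text
time: 21.22
eef_pos: [0.5676, 0.1285, 0.0064]
eef_rot: [[-0.551, 0.835, -0.001], [0.835, 0.551, -0.001], [-0.0, -0.001, -1.0]]
ft_force: [-1.4, -2.1, -2.0]
width: 0.128
```

```bash
python3 sl.py
```

```text
t 21.22 z 0.0064 to edge along 25.21 gap 1.21 lat(+v) -0.47 Fu -2.41 Fv 0.67 Fz -1.97 Tz -0.012 yaw 123.41 q6 -0.399 tilt [-0.0009 -0.001 ] u,v in tool [0.621 0.784] [ 0.784 -0.621]
```

Call:
{"fn": "arm_command", "kwargs": {
  "commands": [
    [[0,0,0.0002,0,0,0.025,1],[0,0,0.0004,0,0,0.05,1],[0,0,0.0006,0,0,0.075,1],[0,0,0.0008,0,0,0.1,1],[0,0,0.0009,0,0,0.12,1],[0,0,0.0009,0,0,0.12,1]]
  ]
}}

```text
time: 21.72
eef_pos: [0.5674, 0.1284, 0.0054]
eef_rot: [[-0.208, 0.978, -0.001], [0.978, 0.208, -0.001], [-0.001, -0.001, -1.0]]
ft_force: [-1.6, -3.0, -2.7]
width: 0.132
```

```bash
python3 sl.py
```

```text
t 21.72 z 0.0054 to edge along 25.36 gap 1.36 lat(+v) -0.34 Fu -3.33 Fv 0.58 Fz -2.69 Tz -0.022 yaw 101.99 q6 -0.025 tilt [-0.0012 -0.0011] u,v in tool [0.864 0.503] [ 0.503 -0.864]
```

Call:
{"fn": "arm_command", "kwargs": {
  "commands": [
    [[-0.0002,-0.0001,0.0002,0,0,0.02,1],[-0.0002,-0.0001,0.0003,0,0,0.04,1],[-0.0002,-0.0001,0.0005,0,0,0.06,1],[-0.0002,-0.0001,0.0005,0,0,0.06,1]]
  ]
}}

```text
time: 22.05
eef_pos: [0.5673, 0.1283, 0.0049]
eef_rot: [[-0.024, 1.0, -0.001], [1.0, 0.024, -0.001], [-0.001, -0.001, -1.0]]
ft_force: [-2.3, -0.7, -1.7]
width: 0.131
```

```bash
python3 sl.py
```

```text
t 22.05 z 0.0049 to edge along 25.49 gap 1.49 lat(+v) -0.27 Fu -1.35 Fv 1.94 Fz -1.74 Tz 0.013 yaw 91.38 q6 0.16 tilt [-0.0013 -0.001 ] u,v in tool [0.942 0.335] [ 0.335 -0.942]
```

Call:
{"fn": "arm_command", "kwargs": {
  "commands": [
    [[0,0,0.0002,0,0,0.02,1],[0,0,0.0003,0,0,0.04,1],[0,0,0.0005,0,0,0.06,1],[0,0,0.0005,0,0,0.06,1]]
  ]
}}

```text
time: 22.38
eef_pos: [0.5673, 0.1283, 0.0045]
eef_rot: [[0.16, 0.987, -0.001], [0.987, -0.16, -0.001], [-0.001, -0.001, -1.0]]
ft_force: [-1.8, -1.4, -1.2]
width: 0.13
```

```bash
python3 sl.py
```

```text
t 22.38 z 0.0045 to edge along 25.46 gap 1.46 lat(+v) -0.22 Fu -1.91 Fv 1.31 Fz -1.25 Tz -0.018 yaw 80.77 q6 0.345 tilt [-0.0014 -0.0009] u,v in tool [0.988 0.156] [ 0.156 -0.988]
```

Call:
{"fn": "arm_command", "kwargs": {
  "commands": [
    [[0,0,0.0002,0,0,0.02,1],[0,0,0.0003,0,0,0.04,1]]
  ]
}}

```text
time: 22.55
eef_pos: [0.5671, 0.1284, 0.0043]
eef_rot: [[0.278, 0.961, -0.002], [0.961, -0.278, -0.001], [-0.001, -0.001, -1.0]]
ft_force: [-4.3, -1.1, 4.8]
width: 0.133
```

```bash
python3 sl.py
```

```text
t 22.55 z 0.0043 to edge along 25.44 gap 1.44 lat(+v) -0.08 Fu -2.43 Fv 3.75 Fz 4.82 Tz 0.236 yaw 73.87 q6 0.465 tilt [-0.0018 -0.0009] u,v in tool [0.999 0.036] [ 0.036 -0.999]
```

Call:
{"fn": "arm_command", "kwargs": {
  "commands": [
    [[0,0,0.0002,0,0,0.02,1],[0,0,0.0003,0,0,0.04,1]]
  ]
}}

```text
time: 22.72
eef_pos: [0.5671, 0.1284, 0.0043]
eef_rot: [[0.391, 0.92, -0.002], [0.92, -0.391, -0.001], [-0.002, -0.001, -1.0]]
ft_force: [-5.5, -1.5, 7.0]
width: 0.131
```

```bash
python3 sl.py
```

```text
t 22.72 z 0.0043 to edge along 25.44 gap 1.44 lat(+v) -0.02 Fu -3.12 Fv 4.78 Fz 6.98 Tz 0.282 yaw 66.95 q6 0.586 tilt [-0.002 -0.001] u,v in tool [ 0.996 -0.085] [-0.085 -0.996]
```

Call:
{"fn": "arm_command", "kwargs": {
  "commands": [
    [[0,0,0.0002,0,0,0.02,1],[0,0,0.0003,0,0,0.04,1]]
  ]
}}

```text
time: 22.88
eef_pos: [0.567, 0.1285, 0.0043]
eef_rot: [[0.499, 0.866, -0.002], [0.866, -0.499, -0.001], [-0.002, -0.001, -1.0]]
ft_force: [-5.2, -1.3, 6.8]
width: 0.129
```

```bash
python3 sl.py
```

```text
t 22.88 z 0.0043 to edge along 25.42 gap 1.42 lat(+v) 0.06 Fu -2.8 Fv 4.51 Fz 6.85 Tz 0.299 yaw 60.05 q6 0.707 tilt [-0.0022 -0.0011] u,v in tool [ 0.979 -0.204] [-0.204 -0.979]
```

Call:
{"fn": "arm_command", "kwargs": {
  "commands": [
    [[0,0,-0.0004,0,0,0,1],[0,0,-0.0004,0,0,0.005,1]]
  ]
}}

```text
time: 23.05
eef_pos: [0.5669, 0.1284, 0.0044]
eef_rot: [[0.507, 0.862, -0.002], [0.862, -0.507, -0.001], [-0.002, -0.001, -1.0]]
ft_force: [0.6, 0.4, -8.1]
width: 0.125
```

```bash
python3 sl.py
```

```text
t 23.05 z 0.0044 to edge along 25.46 gap 1.46 lat(+v) 0.12 Fu 0.54 Fv -0.47 Fz -8.13 Tz 0.107 yaw 59.53 q6 0.716 tilt [-0.0021 -0.0011] u,v in tool [ 0.977 -0.213] [-0.213 -0.977]
```

Call:
{"fn": "arm_command", "kwargs": {
  "commands": [
    [[0,0,0,0,0,0.01,1]]
  ]
}}

```text
time: 23.13
eef_pos: [0.5669, 0.1285, 0.0043]
eef_rot: [[0.531, 0.847, -0.002], [0.847, -0.531, -0.001], [-0.002, -0.001, -1.0]]
ft_force: [-2.5, -0.6, -0.7]
width: 0.128
```

```bash
python3 sl.py
```

```text
t 23.13 z 0.0043 to edge along 25.44 gap 1.44 lat(+v) 0.12 Fu -1.36 Fv 2.15 Fz -0.66 Tz 0.204 yaw 57.92 q6 0.744 tilt [-0.002  -0.0011] u,v in tool [ 0.971 -0.24 ] [-0.24  -0.971]
```

Call:
{"fn": "arm_command", "kwargs": {
  "commands": [
    [[0,0,0,0,0,0.005,1],[0,0,0,0,0,0.01,1]]
  ]
}}

```text
time: 23.3
eef_pos: [0.5669, 0.1285, 0.0043]
eef_rot: [[0.557, 0.831, -0.002], [0.831, -0.557, -0.001], [-0.002, -0.001, -1.0]]
ft_force: [-1.3, -0.2, -4.5]
width: 0.134
```

```bash
python3 sl.py
```

```text
t 23.3 z 0.0043 to edge along 25.47 gap 1.47 lat(+v) 0.16 Fu -0.61 Fv 1.12 Fz -4.5 Tz 0.233 yaw 56.15 q6 0.775 tilt [-0.0021 -0.0011] u,v in tool [ 0.963 -0.27 ] [-0.27  -0.963]
```

Call:
{"fn": "arm_command", "kwargs": {
  "commands": [
    [[0,0,0,0,0,0.005,1],[0,0,0,0,0,0.01,1]]
  ]
}}

```text
time: 23.47
eef_pos: [0.5669, 0.1285, 0.0043]
eef_rot: [[0.583, 0.812, -0.002], [0.812, -0.583, -0.001], [-0.002, -0.001, -1.0]]
ft_force: [-1.4, -0.8, -4.5]
width: 0.131
```

```bash
python3 sl.py
```

```text
t 23.47 z 0.0043 to edge along 25.45 gap 1.45 lat(+v) 0.2 Fu -1.17 Fv 1.05 Fz -4.46 Tz 0.249 yaw 54.32 q6 0.807 tilt [-0.0022 -0.0011] u,v in tool [ 0.954 -0.3  ] [-0.3   -0.954]
```

Call:
{"fn": "arm_command", "kwargs": {
  "commands": [
    [[0,0,0,0,0,0.005,1],[0,0,0,0,0,0.01,1]]
  ]
}}

```text
time: 23.63
eef_pos: [0.5669, 0.1285, 0.0043]
eef_rot: [[0.609, 0.793, -0.002], [0.793, -0.609, -0.001], [-0.002, -0.001, -1.0]]
ft_force: [-1.6, -0.2, -3.7]
width: 0.129
```

```bash
python3 sl.py
```

```text
t 23.63 z 0.0043 to edge along 25.45 gap 1.45 lat(+v) 0.17 Fu -0.67 Fv 1.46 Fz -3.74 Tz 0.302 yaw 52.45 q6 0.84 tilt [-0.0021 -0.0012] u,v in tool [ 0.943 -0.331] [-0.331 -0.943]
```

Call:
{"fn": "arm_command", "kwargs": {
  "commands": [
    [[0,0,0,0,0,0.005,1],[0,0,0,0,0,0.01,1]]
  ]
}}

```text
time: 23.8
eef_pos: [0.5669, 0.1285, 0.0043]
eef_rot: [[0.635, 0.772, -0.002], [0.772, -0.635, -0.001], [-0.002, -0.001, -1.0]]
ft_force: [-1.3, -0.3, -4.8]
width: 0.13
```

```bash
python3 sl.py
python3 - <<'E'
from h import *
A=viewer.capture("side")[:,:,::-1]; cv2.imwrite("pics/side7.png",A)
x,y=w2px("side",observe()["eef_pos"]).astype(int); b=A[y-45:y+35,x-50:x+30]
cv2.imwrite("pics/c8.png",cv2.resize(b,(560,560),interpolation=cv2.INTER_CUBIC))
# board shift by correlation of rolls region between pre-contact and now
P=cv2.imread("pics/side6.png"); g=lambda i:cv2.cvtColor(i,cv2.COLOR_BGR2GRAY)[250:305,235:300].astype(np.float32)
print("board image shift px",cv2.phaseCorrelate(g(P),g(A),cv2.createHanningWindow((65,55),cv2.CV_32F)))
E
```

```text
t 23.8 z 0.0043 to edge along 25.45 gap 1.45 lat(+v) 0.2 Fu -0.71 Fv 1.13 Fz -4.76 Tz 0.389 yaw 50.57 q6 0.872 tilt [-0.0022 -0.0012] u,v in tool [ 0.932 -0.362] [-0.362 -0.932]
board image shift px ((-0.002830150658908792, 0.07042261660713223), 1.005253353163048)
```

View pics/c8.png

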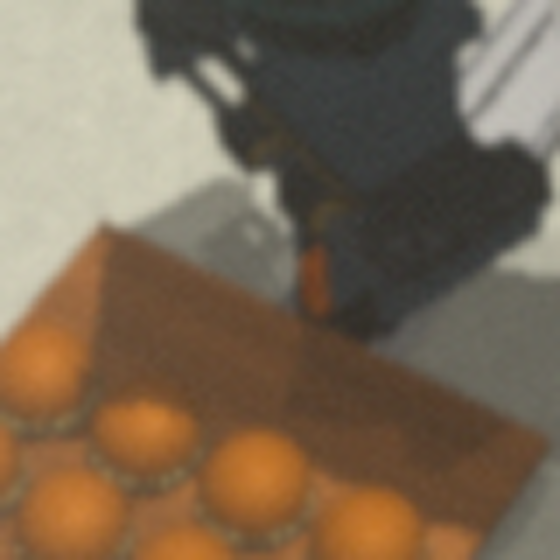

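Tz reached about 0.3 N m or slightly above while turning, so I stop there. The side view shows the flange at the board's edge (about (350,320) in the crop), with the board unmoved (0.07 px shift). I'll open partially, then rise.

Call:
{"fn": "arm_command", "kwargs": {
  "commands": [
    [[0,0,0,0,0,0,0.7],[0,0,0,0,0,0,0.7],[0,0,0,0,0,0,0.7],[0,0,0,0,0,0,0.7],[0,0,0,0,0,0,0.7]]
  ]
}}

```text
time: 24.27
eef_pos: [0.5671, 0.1285, 0.0045]
eef_rot: [[0.636, 0.772, -0.002], [0.772, -0.636, -0.001], [-0.002, -0.001, -1.0]]
ft_force: [0.4, -0.6, -0.0]
width: 0.301
```

```bash
python3 sl.py; python3 go.py
```

```text
t 24.27 z 0.0045 to edge along 25.36 gap 1.36 lat(+v) -0.03 Fu -0.45 Fv -0.55 Fz -0.04 Tz -0.048 yaw 50.5 q6 0.873 tilt [-0.0018 -0.0011] u,v in tool [ 0.932 -0.363] [-0.363 -0.932]
t 24.27 pos [0.5671 0.1285 0.0045] yaw 50.5 q6 0.873 F [ 0.38 -0.6  -0.04] T [-0.015 -0.033 -0.048] w 0.301 tilt [-0.0018 -0.0011 -1.    ]
```

Call:
{"fn": "arm_command", "kwargs": {
  "commands": [
    [[0,0,-0.01,0,0,0,0.7],[0,0,-0.03,0,0,0,0.7],[0,0,-0.06,0,0,0,0.7],[0,0,-0.1,0,0,0,0.5],[0,0,-0.13,0,0,0,0],[0,0,-0.15,0,0,0,0],[-0.04,0.03,-0.16,0,0,0,0],[-0.07,0.055,-0.16,0,0,0,0]]
  ]
}}

```text
time: 24.93
eef_pos: [0.5665, 0.0467, 0.1677]
eef_rot: [[0.633, 0.774, 0.003], [0.774, -0.633, -0.001], [0.001, 0.003, -1.0]]
ft_force: [1.8, -0.7, -0.6]
width: 0.635
```

Call:
{"fn": "arm_command", "kwargs": {
  "commands": [
    [[-0.15,0.14,0,0,0,0,0],[-0.15,0.14,0,0,0,0,0],[-0.15,0.14,0,0,0,0,0],[-0.15,0.14,0,0,0,0,0],[-0.15,0.14,0,0,0,0,0],[-0.15,0.14,0,0,0,0,0],[-0.15,0.14,0,0,0,0,0]]
  ]
}}

```text
time: 25.52
eef_pos: [0.5798, -0.1598, 0.1686]
eef_rot: [[0.636, 0.772, 0.003], [0.772, -0.636, -0.001], [0.001, 0.003, -1.0]]
ft_force: [-0.9, 0.9, -0.1]
width: 0.997
```

```bash
python3 go.py
python3 - <<'E'
from h import *
A=viewer.capture("side")[:,:,::-1];B=viewer.capture("top")[:,:,::-1]; cv2.imwrite("pics/side8.png",A); cv2.imwrite("pics/top8.png",B)
a=cv2.resize(A[205:275,265:335],(400,400),interpolation=cv2.INTER_CUBIC)
r=rect("top",B,[.56,.12],1.253,.0285,.13,.13,3070); r=cv2.resize(r,(400,400))
cv2.imwrite("pics/c9.png",np.hstack([a,r]))
P=cv2.imread("pics/top0.png"); g=lambda i:cv2.cvtColor(i,cv2.COLOR_BGR2GRAY)[130:218,195:250].astype(np.float32)
print("board shift top px",cv2.phaseCorrelate(g(P),g(B),cv2.createHanningWindow((55,88),cv2.CV_32F)))
E
```

```text
t 25.52 pos [ 0.5798 -0.1598  0.1686] yaw 50.53 q6 0.381 F [-0.94  0.94 -0.13] T [-0.044 -0.048  0.004] w 0.997 tilt [ 3.2e-03 -9.0e-04 -1.0e+00]
board shift top px ((0.0006929621518025897, -0.019740327397180124), 0.9816546694437662)
```

View pics/c9.png

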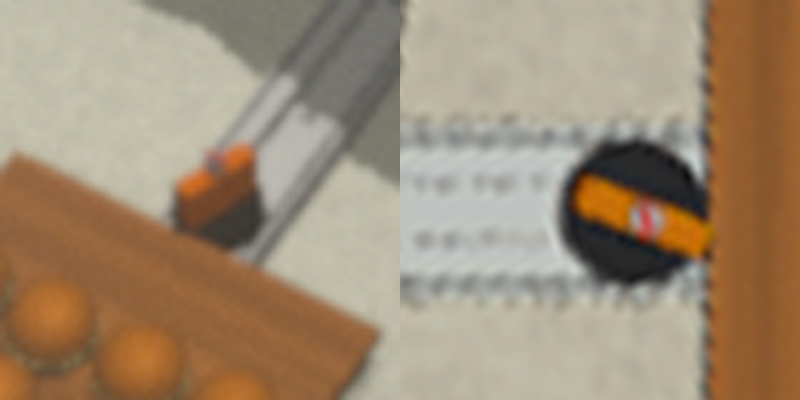

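```bash
python3 -c "
from cell import ctrl; print(ctrl.hand_in())"
```

```text
the job is handed in; nothing more can be done
None
```

The T-bolt with the orange knob is out of its holder, down in the rail slot and hand-tight, with its flange at the board's edge. The gripper has let go, and I handed the job in at about 25.6 s.

- **Slide to the board:** I slid the bolt until the flange met the edge, where the push briefly reached about 6 N, then eased off to a light touch. Comparing pictures from before and after, the board moved less than 0.1 px, well under 1 mm.
- **Turning and tightening:** I turned the knob clockwise about 213° in all, following the nut down until the flange sat on the rail. The last fine steps read 0.25, 0.30 and 0.39 N m. The last one is a little above the 0.3 N m target, so the knob may be slightly over hand-tight.
- **Last pictures:** The flange is at the edge and the red line on the stud lies across the slot, so the head is square.

**What disagreed:**
- The fingertips were really about 3 cm higher than the reported position. My first close therefore shut on nothing above the bar.
- After I went lower, the second close gripped the flange. The third held the bar properly at 12 mm.
- The bolt sat slightly off-centre in the grip. The push on the board rose as the knob turned, up to about 5.6 N, and I backed the arm off about 1 mm in small steps to keep it light.

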